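Shut the bottle display case and hold its lock pin through both eyes

ROBOT

A 6-joint arm with a two-finger parallel gripper is mounted at the origin on the work surface. World frame = base frame: x ahead of the robot, y to its left, z up, the work surface at z = 0. Lengths are in m, angles in degrees, forces in N, time in s.
With the tool pointing down it reaches from about 0.4 to 0.825 m from the base axis. Payload 7 kg.
Tool frame: the origin (TCP) lies on the centre line of the jaws, within the pads' length; the fingertips stand 17 mm ahead of it and the grasp point (between the pads) lies 2 mm behind it; y points along the fingers, z is the direction in which the jaws open and shut, and the axes are right-handed (so a half turn about y gives the same grasp; the last joint's range is limited). The gripper opens to 88 mm and grips with 3 to 60 N. Pads are 19 mm wide; open, the fingers measure 130 mm over their backs; the gripper's body (78 mm by 193 mm) begins 47 mm behind the grasp point.
Start: joints at [82.512, 20.546, 0.682, 0, -70.136, -16.507], TCP at [0.275, 0.617, 0.244] pointing down, gripper open.
Joint ranges: [-176.03, 176.03], [-82.01, 121.73], [-58.28, 71.71], [-173.87, 95.51], [-174.79, -0.11], [-173.66, 173.66]. Speed limits (degrees/s): [136.94, 136.94, 172.46, 180, 180, 180].

INTERFACE

Orientations are given as [roll, pitch, yaw] about the fixed x, y, z axes, in that order (R = Rz(yaw) Ry(pitch) Rx(roll)).
In Python, from plant import r, capture, camera_info gives the robot as it stands. The module is installed in compiled form; this text tells all that it offers.
- The arm moves only by the tool apply_moves, never from a script. Its argument "deltas" is a list of rows, each an object of numbers: "tx", "ty", "tz": the shift along the tool's x, y, z in m; "turn": the turn about the tool's y in rad; "gripper": the finger opening in m, from 0 to 0.0876. A call has 1 to 5 rows; each row is the pose to reach, as a shift and turn from the pose commanded when the call began, along the tool's axes at that moment; what a row does not reach only later rows make up. A row lasts 1/10 s, in which the tool goes at most 50 mm and 8.59 degrees, less where a joint would pass 70% of its speed; a pose out of reach is approached as far as the arm can. A call with a gripper value outside its range is refused whole. The fingers move at their own pace and stop on an object; "newtons" is the grip in N (left out, the last holds). Time passes only in rows, so rows that repeat a pose let the fingers close. It gives the time, the measured TCP pose, the force and the opening at its end, in the units of the state.
- r.get_state(): the state, without advancing time (a new reading comes with each control period).
- capture(name): name is "scene" or "top"; returns (picture, depth): 420x560x3 uint8, red, green, blue; 420x560 float32, m along the optical axis (not along the pixel's ray), 0 where there is no reading.
- camera_info(name): a dict with "K" (3x3 intrinsics, pixels), "eye" and "orientation" of the camera in the world. Camera axes: x right, y up, looking along -z (the intrinsics and any distortion apply to the point x, -y, -z); pixel columns grow to the right and rows downward; lengths in m; the calibration is good to about 2 mm. A picture is of the moment at which its call begins. camera_info takes no time and is no camera call.
- r.close_job(): hands the job in, once; it reports no verdict.
The state is a dict: "time_s": time; "joints": joint angles; "qd": joint speeds; "joint_torque": joint torques, N m; "tcp_pos": TCP position; "eef_rot": TCP orientation; "contact_force": force on the tool from outside, world axes, zero at the start; "moment": the same for the moment, N m; "gripper_width": finger opening in m.
Only numpy, scipy, OpenCV 4.12 (cv2) and the standard library are available. Lean on these libraries where they do the work, as an engineer would, in place of code of your own. Each camera call takes 0.05 s, during which the arm holds its last target.

TASK

First push the wood-framed door of the small countertop display case fully shut, so that it clicks onto its catch and stays shut by itself. Then take the lock pin by its grip out of its wooden stand and thread it straight down through the fixed upper eye and on through the door's eye, and finish while still holding it there, upright, with its tip showing well below the door's eye and its grip held clear above the upper eye, ready for a colleague to clip it from below. Leave the jar, the bottle and the carton where they are.

Things in the scene. Friction and masses are not known exactly. Their poses are not given: they have to be found in the camera images.
- case: Countertop display case, wood frame with clear panes and white bottles inside, 160 deep (x) x 240 wide (y) x 160 high (z); fixed. Origin: centre of its underside. Its x axis points from its open front to its back, so its front looks along its own -x, towards the robot; y to its left, z up. The front plane of the frame lies at x = -80 mm; the door closes on that plane.
- door (a joint): Angle of the case's door: 0 fully shut, grows as it opens towards the robot (up to 1.2 rad). The door is 12 thick, 230 wide, and stands from 6 to 134 mm above the table (below the header of the case). It turns about the upright hinge axis at its left (+y) edge. It stays where it is left (light friction), except that at about 0.06 rad it meets a spring ball catch, over which it must be pushed (about 7 N at mid width, slowly), which then draws it in and holds it at 0.
- hinge_axis (a point): Point on the door's hinge axis, 119 mm above the table, in the mid-plane of the door's thickness; at (-86, 114, 119) mm in the case's frame.
- door_push (a point): Place to push the door shut: on the front face of the door's 30 mm high top rail, half-way up it, 119 mm above the table and 125 mm from the hinge axis. Moves with the door; its x axis points into the case through the door (square to the panel).
- upper_eye (a point): Centre of the mouth (top face) of the fixed upper eye: a steel lug 14 thick and 34 wide (y), reaching from the case's front frame 58 mm forward, with an upright through bore of 13.5 diameter, mouth chamfered 3 mm. The top face is 160 mm above the table, level with the top of the case; the bore's axis is 34 mm in front of the mid-plane of the shut door and 85 mm to the right (-y) of the middle of the case.
- door_eye (a point): Centre of the mouth (top face) of the door's eye: a like steel lug 14 thick and 34 wide on the door, same bore and chamfer; moves with the door. Its top face is 112 mm above the table; with the door shut it lies exactly under the upper eye, with a gap of 34 mm between the two lugs, and its underside is 62 mm below the top of the upper eye.
- pin_grip (a point): Centre of the grip of the loose lock pin. The grip is a black cylinder 16 diameter and 46 long on top of a steel shaft 10 diameter and 100 long with a tapered tip (last 9 mm). z axis runs along the pin, up from tip to grip. The grip's underside is 23 mm below this point and the tip 123 mm below. Mass about 80 g. At the start it stands upright in its stand, this point 138 mm above the table.
- pin_tip (a point): The lower end of the lock pin, on its axis; z as for the grip.
- stand_hole (a point): Centre of the hole's mouth in the top of the fixed wooden stand, a 60 x 60 x 55 high block; the upright hole of 11.5 diameter is 40 mm deep. It may stand to the right or the left in front of the case.
- jar: Bystander: loose white plastic jar, 56 diameter, 60 high; origin at the centre of its underside.
- bottle: Bystander: loose white plastic bottle, 44 diameter, 120 high; origin at the centre of its underside.
- carton: Bystander: loose cardboard carton 70 x 90 x 60 high; origin at the centre of its underside.
Mind the look-alikes: they are no part of the job. Of the things that look like the part that bears pin_grip, the smaller one is meant.

How it is judged:
By the outcome, as a careful person would: the job done as asked, in the order asked, and still so for the second after the job is handed in, while the arm keeps its last pose, push and grip.
It also fails if it takes over 64 s, if anything falls off the work surface, if the arm or the gripper's body presses on something with over 40 N, if the wrist force passes 120 N, or if a joint passes its speed limit or range.

## Working session

There is one attempt and no reset: what is moved stays moved. The work goes in short steps, Python scripts to look and compute and a tool call to move; the robot and the scene stay as the last step left them, time stands still between calls to the robot, and variables do not carry over. Pictures are saved under pics/ and viewed, and the job is handed in when it is done.

Besides the shell and the picture viewer there is one more tool, called after "Request:" by a JSON object that holds its "method" and its "body". apply_moves: Moves the arm, as the interface text tells. Its arguments: {"type":"object","properties":{"deltas":{"type":"array","items":{"type":"object","properties":{"tx":{"type":"number"},"ty":{"type":"number"},"tz":{"type":"number"},"turn":{"type":"number"},"gripper":{"type":"number"}}}},"newtons":{"type":"number"}},"required":["deltas"]}

```bash
mkdir -p pics; cat > h.py <<'E'
import numpy as np, cv2
from plant import r, capture, camera_info
def shot(name,tag):
    p,d=capture(name); np.savez('pics/%s.npz'%tag,p=p,d=d)
    cv2.imwrite('pics/%s.png'%tag,p[:,:,::-1]); return p,d
E
python3 - <<'E'
from h import *
print(r.get_state())
for n in ('scene','top'):
    print(camera_info(n)); shot(n,n+'0')
E
```

```text
{'time_s': 0.0, 'joints': array([ 8.25102597e+01,  2.05908282e+01,  6.32368366e-01, -2.20783297e-02,
       -7.01346735e+01, -1.65065979e+01]), 'qd': array([ 0.10777779,  0.03414887, -0.05110271,  0.03984648,  0.01795431,
        0.15535875]), 'joint_torque': array([ 1.87517021e-04, -5.82708442e+01,  2.93043888e+01,  6.99652523e+00,
        6.87154839e-03, -1.69074842e-04]), 'tcp_pos': array([0.27433321, 0.61622054, 0.24261267]), 'eef_rot': array([-8.99048074e+01,  6.56490772e-03,  1.55996148e+02]), 'contact_force': array([-0.23935531,  0.10213171, -0.072797  ]), 'moment': array([-0.05024819, -0.04572884,  0.01304123]), 'gripper_width': 0.0877743990162023}
{'K': array([[510.41385752,   0.        , 271.1454878 ],
       [  0.        , 510.41385752, 220.12255735],
       [  0.        ,   0.        ,   1.        ]]), 'eye': array([ 0.99241548, -0.71221495,  0.72025104]), 'orientation': array([55.79470653,  0.83078206, 30.70200119])}
{'K': array([[528.29517671,   0.        , 277.08643378],
       [  0.        , 528.29517671, 214.10857623],
       [  0.        ,   0.        ,   1.        ]]), 'eye': array([0.27879372, 0.02286683, 1.24273264]), 'orientation': array([ 13.46847912,   0.373144  , -88.98383571])}
```

View pics/scene0.png

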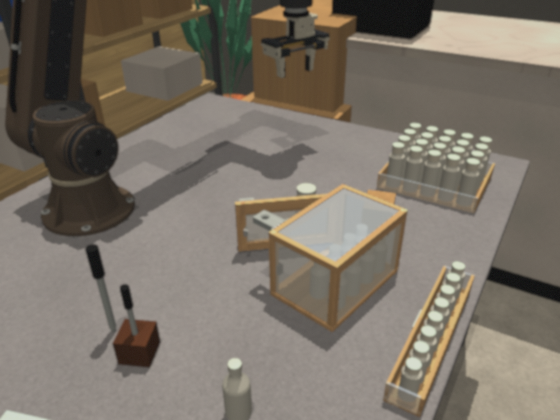

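View pics/top0.png

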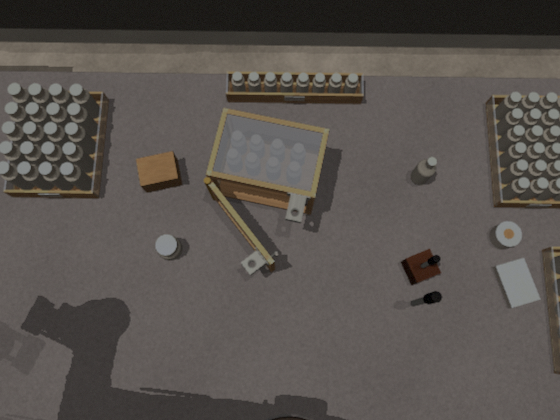

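```bash
cat >> h.py <<'E'
from scipy.spatial.transform import Rotation as R
def cam(n):
    c=camera_info(n); return c['K'],np.array(c['eye']),R.from_euler('xyz',c['orientation'],degrees=True).as_matrix(),c
def ray(n,u,v):
    K,e,Rm,_=cam(n); d=np.array([(u-K[0,2])/K[0,0],-(v-K[1,2])/K[1,1],-1]); return e,Rm@d
def onz(n,u,v,z):
    e,d=ray(n,u,v); return e+d*(z-e[2])/d[2]
def proj(n,P):
    K,e,Rm,_=cam(n); q=Rm.T@(np.array(P)-e); return np.array([K[0,0]*q[0]/-q[2]+K[0,2],-K[1,1]*q[1]/-q[2]+K[1,2]])
def cloud(n,d):
    K,e,Rm,_=cam(n); v,u=np.mgrid[:d.shape[0],:d.shape[1]]
    q=np.stack([(u-K[0,2])/K[0,0]*d,-(v-K[1,2])/K[1,1]*d,-d],-1); return q@Rm.T+e
def crop(p,x0,y0,x1,y1,s,fn):
    c=cv2.resize(p[y0:y1,x0:x1],None,fx=s,fy=s,interpolation=cv2.INTER_CUBIC); cv2.imwrite('pics/'+fn,c[:,:,::-1])
E
python3 - <<'E'
from h import *
for n in ('scene','top'): print(camera_info(n).keys())
t=np.load('pics/top0.npz')['p']; s=np.load('pics/scene0.npz')['p']
a=cv2.resize(t[95:285,190:340],None,fx=4,fy=4,interpolation=cv2.INTER_CUBIC)[:600]
cv2.imwrite('pics/ctop.png',cv2.resize(t[100:290,190:340],None,fx=3.1,fy=3.1,interpolation=cv2.INTER_CUBIC)[:,:,::-1])
crop(t,390,230,450,320,6,'cpin_top.png'); crop(s,70,230,180,380,4,'cpin_sc.png'); crop(s,225,170,415,330,3.7,'ccase_sc.png')
E
```

```text
dict_keys(['K', 'eye', 'orientation'])
dict_keys(['K', 'eye', 'orientation'])
```

View pics/ctop.png

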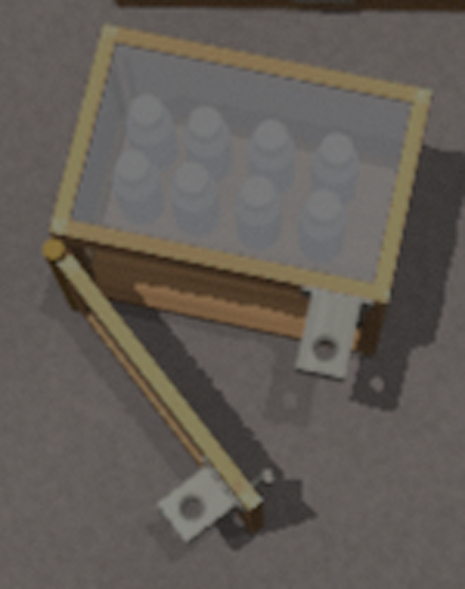

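View pics/cpin_top.png

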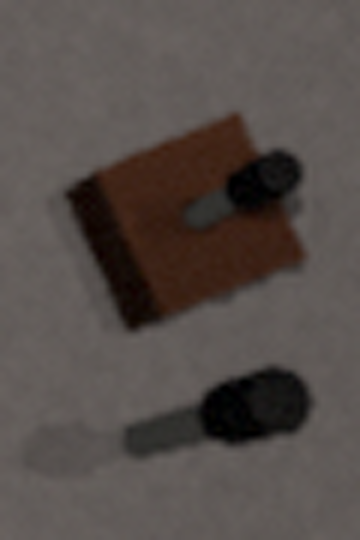

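View pics/cpin_sc.png

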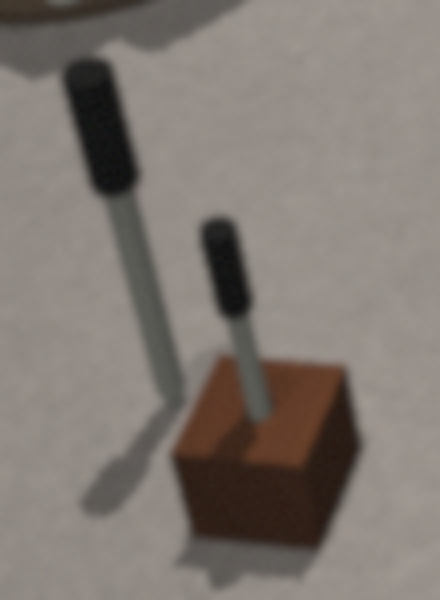

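View pics/ccase_sc.png

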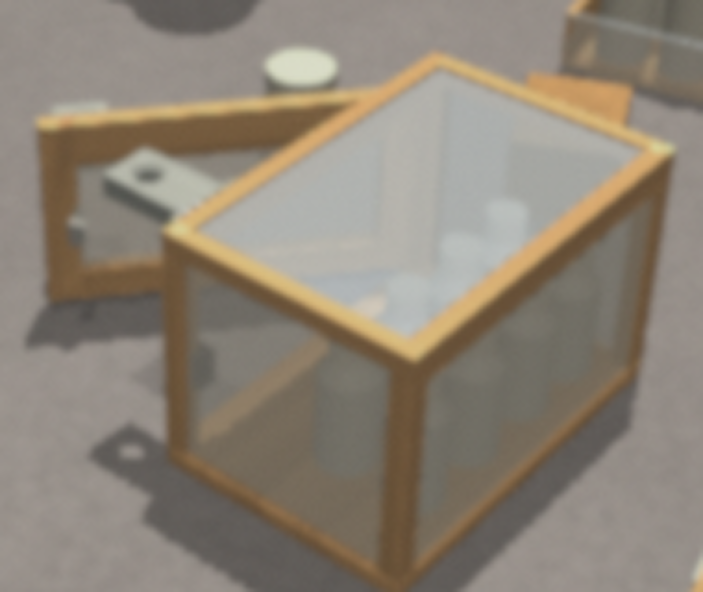

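```bash
python3 - <<'E'
from h import *
f=lambda x,y:((x+.5)/3.1-.5+190,(y+.5)/3.1-.5+100)
P=[onz('top',*f(*c),.160)[:2] for c in [(107,27),(430,92),(382,298),(55,228)]]
print(np.round(P,4)); P=np.array(P)
print('sides',[np.linalg.norm(P[i]-P[(i+1)%4]).round(4) for i in range(4)])
c=P.mean(0); yv=(P[0]+P[3]-P[1]-P[2]); yaw=np.arctan2(-yv[0],yv[1]); 
xv=P[0]+P[1]-P[2]-P[3]; yaw2=np.arctan2(xv[1],xv[0]); print('c',c,np.degrees([yaw,yaw2]))
yw=(yaw+yaw2)/2
Rm=np.array([[np.cos(yw),-np.sin(yw)],[np.sin(yw),np.cos(yw)]])
print('UE pred',c+Rm@[-.120,-.085],'meas',onz('top',*f(325,346),.16))
h=c+Rm@[-.086,.114]; de=onz('top',*f(192,506),.112)[:2]
print('hinge',h,'DE',de, np.linalg.norm(de-h))
q=Rm.T@(de-h); # shut: (-.034,-.199)
ang=np.arctan2(q[1],q[0])-np.arctan2(-.199,-.034); print('door',ang, 'exp r',np.hypot(.034,.199))
# door endpoints top (z .134): free end
print('free end top', onz('top',*f(250,497),.134), 'hinge top',onz('top',*f(54,250),.134))
# pin
g=lambda x,y:((x+.5)/6-.5+390,(y+.5)/6-.5+230)
print('grip top',onz('top',*g(280,174),.161)); print('shaft at hole',onz('top',*g(192,214),.055))
print('stand corners',[onz('top',*g(*k),.055)[:2].round(4) for k in[(100,178),(240,113),(305,260),(160,317)]])
print('bigpin grip',onz('top',*g(280,400),.2),'foot',onz('top',*g(130,442),0))
k=lambda x,y:((x+.5)/4-.5+70,(y+.5)/4-.5+230)
print('scene griptop',onz('scene',*k(217,227),.161),'hole',onz('scene',*k(261,415),.055))
print('bottle',onz('top',425,170,.06),'jar',onz('top',167,242,.06),'carton',onz('top',158,172,.06))
E
```

```text
[[ 0.7769  0.156 ]
 [ 0.7306 -0.0744]
 [ 0.5792 -0.0408]
 [ 0.6259  0.1859]]
sides [np.float64(0.235), np.float64(0.1551), np.float64(0.2314), np.float64(0.1539)]
c [0.67814565 0.0566553 ] [-11.49229464 -11.85605241]
UE pred [ 0.54342855 -0.00230489] meas [ 0.54468676 -0.00210888  0.16      ]
hinge [0.61699206 0.18569886] DE [0.44052292 0.08801478] 0.20170160684266225
door -0.692260406907675 exp r 0.2018836298465034
free end top [0.44421413 0.04736041 0.134     ] hinge top [0.61791885 0.18970005 0.134     ]
grip top [ 0.44882096 -0.29498347  0.161     ]
shaft at hole [ 0.449758   -0.29232681  0.055     ]
stand corners [array([ 0.4628, -0.2583]), array([ 0.4885, -0.3122]), array([ 0.4331, -0.3338]), array([ 0.4109, -0.2786])]
bigpin grip [ 0.36846865 -0.27964683  0.2       ] foot [ 0.3685473 -0.2789185  0.       ]
scene griptop [ 0.45320813 -0.2951578   0.161     ] hole [ 0.45659817 -0.29780816  0.055     ]
bottle [ 0.67381483 -0.30928559  0.06      ] jar [0.49254484 0.28502136 0.06      ] carton [0.65911314 0.31728543 0.06      ]
```

```bash
cat > mv.py <<'E'
import json,numpy as np,os
F='cmd.json'
def load():
    return np.array(json.load(open(F))) if os.path.exists(F) else np.array([.275,.617,.244,155.996])
def ax(psi):
    a=np.radians(psi); return np.array([np.cos(a),np.sin(a)]),np.array([-np.sin(a),np.cos(a)])
def rel(t,c=None):  # world target -> tx,ty,tz,turn
    c=load() if c is None else c; x,z=ax(c[3]); d=np.array(t[:2])-c[:2]
    return np.array([d@x, c[2]-t[2], d@z, -np.radians((t[3]-c[3]+180)%360-180)])
def app(tx=0,ty=0,tz=0,turn=0):
    c=load(); x,z=ax(c[3]); c[:2]+=tx*x+tz*z; c[2]-=ty; c[3]-=np.degrees(turn); json.dump(list(c),open(F,'w')); return c
h=np.array([.6172,.1858]); yaw=-11.7; 
def doorpt(th,gap,r=.125,z=.129): # finger centre in front of door
    a=np.radians(yaw)-th; Rm=np.array([[np.cos(a),-np.sin(a)],[np.sin(a),np.cos(a)]])
    p=h+Rm@[-(.006+.0095+gap),-r]; return np.array([p[0],p[1],z,np.degrees(a)+180])
E
python3 - <<'E'
from mv import *
t=doorpt(.69,.025,z=.244); print(t); s=load()
print(rel(t))
E
```

```text
[  0.4943775    0.13911078   0.244      128.76591214]
[-0.39481063  0.          0.3473171   0.47525469]
```

Request:
{"method": "apply_moves", "body": {"deltas": [{"tx": -0.01, "tz": 0.009, "gripper": 0}, {"tx": -0.03, "tz": 0.026, "gripper": 0}, {"tx": -0.06, "tz": 0.053, "gripper": 0}, {"tx": -0.09, "tz": 0.079, "gripper": 0}, {"tx": -0.12, "tz": 0.105, "gripper": 0}], "newtons": 20}}

```text
invalid input at $.deltas[0]: expected keys tx, ty, tz, turn, gripper
```

Request:
{"method": "apply_moves", "body": {"deltas": [{"tx": -0.03, "tz": 0.026, "gripper": 0}, {"tx": -0.06, "tz": 0.053, "gripper": 0}, {"tx": -0.09, "tz": 0.079, "gripper": 0}, {"tx": -0.12, "tz": 0.105, "gripper": 0}, {"tx": -0.15, "tz": 0.132, "gripper": 0}]}}

```text
invalid input at $.deltas[0]: expected keys tx, ty, tz, turn, gripper
```

Request:
{"method": "apply_moves", "body": {"deltas": [{"tx": -0.03, "tz": 0.026, "gripper": 0}, {"tx": -0.06, "tz": 0.053, "gripper": 0}, {"tx": -0.09, "tz": 0.079, "gripper": 0}, {"tx": -0.115, "tz": 0.1, "gripper": 0}, {"tx": -0.125, "tz": 0.11, "gripper": 0}]}}

```text
invalid input at $.deltas[0]: expected keys tx, ty, tz, turn, gripper
```

```bash
python3 - <<'E'
from mv import *
print(app(tx=-.395,tz=.347)); print(rel(doorpt(.69,.025)))
from plant import r; s=r.get_state(); print(s['time_s'],s['tcp_pos'],s['eef_rot'],s['gripper_width'],s['contact_force'],s['joints'])
E
```

```text
[4.94679493e-01 1.39323414e-01 2.44000000e-01 1.55996000e+02]
[1.89373512e-04 1.15000000e-01 3.17099870e-04 4.75254689e-01]
0.1 [0.27434063 0.61629242 0.24271242] [-8.99154141e+01  6.73284186e-03  1.55998645e+02] 0.08766959278099674 [-0.33189602 -0.78200591  0.13568509] [ 8.25122117e+01  2.05877547e+01  6.39533937e-01 -1.87005613e-02
 -7.01347910e+01 -1.65072045e+01]
```

All keys are needed; repeating with full rows.

Request:
{"method": "apply_moves", "body": {"deltas": [{"tx": -0.01, "ty": 0, "tz": 0.009, "turn": 0, "gripper": 0}, {"tx": -0.03, "ty": 0, "tz": 0.026, "turn": 0, "gripper": 0}, {"tx": -0.06, "ty": 0, "tz": 0.053, "turn": 0, "gripper": 0}, {"tx": -0.09, "ty": 0, "tz": 0.079, "turn": 0, "gripper": 0}, {"tx": -0.12, "ty": 0, "tz": 0.105, "turn": 0, "gripper": 0}], "newtons": 20}}

```text
time_s: 0.6
tcp_pos: [0.3418, 0.4697, 0.2433]
eef_rot: [-90.0, -0.0, 156.0]
contact_force: [0.0, 0.5, -0.5]
gripper_width: 0.0533
```

Request:
{"method": "apply_moves", "body": {"deltas": [{"tx": -0.03, "ty": 0, "tz": 0.026, "turn": 0, "gripper": 0}, {"tx": -0.06, "ty": 0, "tz": 0.053, "turn": 0, "gripper": 0}, {"tx": -0.09, "ty": 0, "tz": 0.079, "turn": 0, "gripper": 0}, {"tx": -0.12, "ty": 0, "tz": 0.105, "turn": 0, "gripper": 0}, {"tx": -0.15, "ty": 0, "tz": 0.132, "turn": 0, "gripper": 0}]}}

```text
time_s: 1.1
tcp_pos: [0.425, 0.288, 0.2436]
eef_rot: [-90.0, -0.0, 156.0]
contact_force: [1.2, -0.1, -0.5]
gripper_width: 0.013
```

Request:
{"method": "apply_moves", "body": {"deltas": [{"tx": -0.03, "ty": 0, "tz": 0.026, "turn": 0, "gripper": 0}, {"tx": -0.06, "ty": 0, "tz": 0.053, "turn": 0, "gripper": 0}, {"tx": -0.09, "ty": 0, "tz": 0.079, "turn": 0, "gripper": 0}, {"tx": -0.115, "ty": 0, "tz": 0.1, "turn": 0, "gripper": 0}, {"tx": -0.125, "ty": 0, "tz": 0.11, "turn": 0, "gripper": 0}]}}

```text
time_s: 1.6
tcp_pos: [0.4945, 0.1361, 0.2434]
eef_rot: [-90.0, -0.0, 155.9]
contact_force: [0.5, 0.3, -0.1]
gripper_width: 0.0007
```

Request:
{"method": "apply_moves", "body": {"deltas": [{"tx": 0, "ty": 0.015, "tz": 0, "turn": 0.095, "gripper": 0}, {"tx": 0, "ty": 0.045, "tz": 0, "turn": 0.19, "gripper": 0}, {"tx": 0, "ty": 0.08, "tz": 0, "turn": 0.285, "gripper": 0}, {"tx": 0, "ty": 0.105, "tz": 0, "turn": 0.38, "gripper": 0}, {"tx": 0, "ty": 0.115, "tz": 0, "turn": 0.475, "gripper": 0}]}}

```text
time_s: 2.1
tcp_pos: [0.4924, 0.1379, 0.1259]
eef_rot: [-89.8, -0.0, 128.5]
contact_force: [-0.2, -1.0, 0.4]
gripper_width: 0.0003
```

```bash
python3 - <<'E'
from mv import *
from h import *
print(app(ty=.115,turn=.475)); s=r.get_state(); print(s['time_s'],s['tcp_pos'],s['eef_rot'],s['contact_force'])
p,d=shot('top','top1'); crop(p,190,100,340,290,3.1,'t1.png'); p,d=shot('scene','scene1')
a,g=.69,.025
for a,g in [(.69,.005),(.6,0),(.5,0),(.4,0),(.3,0),(.2,0)]:
    print(a,rel(doorpt(a,g)).round(4))
E
```

```text
[  0.49467949   0.13932341   0.129      128.78050473]
2.1 [0.49241516 0.13794737 0.12590694] [-8.97697307e+01 -3.93768377e-02  1.28534529e+02] [-0.16696299 -0.95754365  0.36047602]
0.69 [-0.02    0.      0.0004  0.0003]
0.6 [-0.0363  0.      0.0013 -0.0897]
0.5 [-0.0489  0.      0.0011 -0.1897]
0.4 [-0.0614  0.     -0.0004 -0.2897]
0.3 [-0.0737  0.     -0.0031 -0.3897]
0.2 [-0.0856  0.     -0.007  -0.4897]
```

View pics/t1.png

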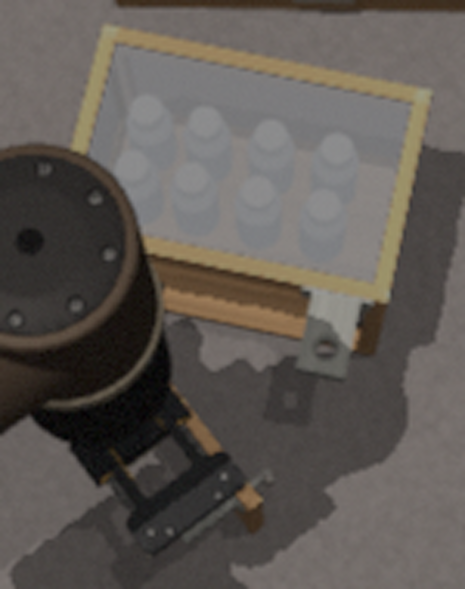

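View pics/scene1.png

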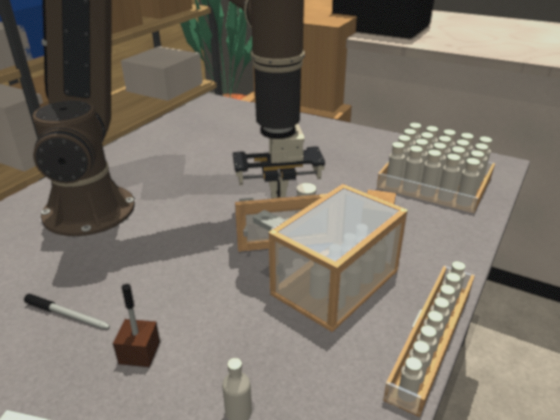

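Request:
{"method": "apply_moves", "body": {"deltas": [{"tx": -0.01, "ty": 0, "tz": 0, "turn": 0, "gripper": 0}, {"tx": -0.02, "ty": 0, "tz": 0, "turn": 0, "gripper": 0}, {"tx": -0.028, "ty": 0, "tz": 0.001, "turn": -0.04, "gripper": 0}, {"tx": -0.036, "ty": 0, "tz": 0.001, "turn": -0.09, "gripper": 0}, {"tx": -0.049, "ty": 0, "tz": 0.001, "turn": -0.19, "gripper": 0}]}}

```text
time_s: 2.7
tcp_pos: [0.525, 0.0998, 0.1296]
eef_rot: [-90.1, 0.0, 139.9]
contact_force: [-0.6, 1.2, -0.1]
gripper_width: 0.0005
```

```bash
python3 - <<'E'
from mv import *
print(app(tx=-.049,tz=.001,turn=-.19))
for a,g in [(.5,0),(.43,0),(.36,0),(.29,0),(.22,0),(.15,0)]:
    print(a,rel(doorpt(a,g)).round(4))
E
```

```text
[5.24590533e-01 1.00499071e-01 1.29000000e-01 1.39666703e+02]
0.5 [0.0001 0.     0.     0.0003]
0.43 [-0.0086  0.      0.0008 -0.0697]
0.36 [-0.0174  0.      0.001  -0.1397]
0.29 [-0.0263  0.      0.0005 -0.2097]
0.22 [-0.035   0.     -0.0005 -0.2797]
0.15 [-0.0437  0.     -0.0022 -0.3497]
```

Request:
{"method": "apply_moves", "body": {"deltas": [{"tx": -0.009, "ty": 0, "tz": 0.001, "turn": -0.07, "gripper": 0}, {"tx": -0.0175, "ty": 0, "tz": 0.001, "turn": -0.14, "gripper": 0}, {"tx": -0.026, "ty": 0, "tz": 0.0005, "turn": -0.21, "gripper": 0}, {"tx": -0.035, "ty": 0, "tz": -0.0005, "turn": -0.28, "gripper": 0}, {"tx": -0.0435, "ty": 0, "tz": -0.002, "turn": -0.35, "gripper": 0}]}}

```text
time_s: 3.2
tcp_pos: [0.5597, 0.0728, 0.1296]
eef_rot: [-90.1, 0.1, 160.0]
contact_force: [-0.4, 0.7, -0.2]
gripper_width: 0.0002
```

```bash
python3 - <<'E'
from mv import *
print(app(tx=-.0435,tz=-.002,turn=-.35))
for a,g in [(.15,0),(.1,0),(.06,0),(.03,0),(0,0),(-.02,0)]:
    print(a,rel(doorpt(a,g)).round(4))
E
```

```text
[5.59044715e-01 7.38690246e-02 1.29000000e-01 1.59720226e+02]
0.15 [-0.0002  0.     -0.0002  0.0003]
0.1 [-0.0065  0.      0.0005 -0.0497]
0.06 [-0.0115  0.      0.0007 -0.0897]
0.03 [-0.0153  0.      0.0008 -0.1197]
0 [-0.0191  0.      0.0008 -0.1497]
-0.02 [-0.0216  0.      0.0007 -0.1697]
```

Request:
{"method": "apply_moves", "body": {"deltas": [{"tx": -0.0025, "ty": 0, "tz": 0, "turn": -0.03, "gripper": 0}, {"tx": -0.005, "ty": 0, "tz": 0.0005, "turn": -0.05, "gripper": 0}, {"tx": -0.007, "ty": 0, "tz": 0.0005, "turn": -0.07, "gripper": 0}, {"tx": -0.0085, "ty": 0, "tz": 0.0005, "turn": -0.08, "gripper": 0}, {"tx": -0.01, "ty": 0, "tz": 0.0005, "turn": -0.09, "gripper": 0}]}}

```text
time_s: 3.7
tcp_pos: [0.5675, 0.0695, 0.1287]
eef_rot: [-90.0, -0.0, 164.9]
contact_force: [-6.6, 2.3, 4.5]
gripper_width: 0.0005
```

Request:
{"method": "apply_moves", "body": {"deltas": [{"tx": -0.001, "ty": 0, "tz": 0, "turn": -0.01, "gripper": 0}, {"tx": -0.002, "ty": 0, "tz": 0, "turn": -0.02, "gripper": 0}, {"tx": -0.003, "ty": 0, "tz": 0, "turn": -0.03, "gripper": 0}, {"tx": -0.004, "ty": 0, "tz": 0, "turn": -0.04, "gripper": 0}, {"tx": -0.005, "ty": 0, "tz": 0, "turn": -0.05, "gripper": 0}]}}

```text
time_s: 4.2
tcp_pos: [0.5677, 0.0686, 0.1282]
eef_rot: [-89.9, -0.5, 167.7]
contact_force: [-25.5, 11.7, 20.1]
gripper_width: 0.0007
```

```bash
python3 - <<'E'
from mv import *
from h import *
app(tx=-.01,tz=.0005,turn=-.09); print(app(tx=-.005,turn=-.05)); s=r.get_state(); print(s['contact_force'],s['tcp_pos'])
p,d=shot('scene','scene2'); crop(p,225,150,415,330,3.3,'s2.png')
E
```

```text
[5.73078363e-01 6.86295002e-02 1.29000000e-01 1.67741635e+02]
[-25.4753057   11.71389606  20.06422953] [0.56765594 0.068633   0.1282046 ]
```

View pics/s2.png

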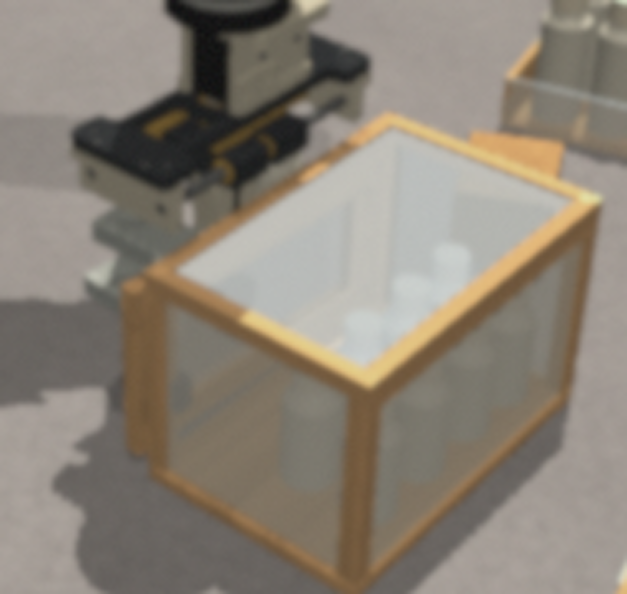

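```bash
python3 - <<'E'
from mv import *
from h import *
a=np.radians(yaw);Rm=np.array([[np.cos(a),-np.sin(a)],[np.sin(a),np.cos(a)]])
print(Rm.T@(np.array([.5677,.0686])-h)+[-.086,.114], 'force case frame',Rm.T@[-25.5,11.7])
s=r.get_state(); print(s['moment'],s['contact_force'])
p,d=shot('top','top2'); crop(p,190,100,340,290,3.1,'t2.png')
C=cloud('scene',np.load('pics/scene2.npz')['d'])
q=(C[...,:2]-h)@Rm+[-.086,.114]; 
K,e,Rc,_=cam('scene')
# gripper points near the header
m=(q[...,1]>-.12)&(q[...,1]<.12)&(C[...,2]>.10)&(C[...,2]<.25)&(q[...,0]<-.0)&(q[...,0]>-.15)
for z0 in np.arange(.1,.25,.01):
    k=m&(C[...,2]>=z0)&(C[...,2]<z0+.01); 
    if k.sum(): print(round(z0,3),k.sum(),np.percentile(q[k][:,0],[1,50,99]).round(3),np.percentile(q[k][:,1],[1,99]).round(3))
E
```

```text
[-0.11070486 -0.01080288] force case frame [-27.34279303   6.28583085]
[ 3.12541389  8.10267356 -0.29658026] [-22.89826859   8.65809001  16.73046668]
0.1 259 [-0.147 -0.088 -0.001] [-0.119 -0.067]
0.11 209 [-0.146 -0.063 -0.002] [-0.119 -0.067]
0.12 170 [-0.117 -0.05  -0.001] [-0.119 -0.024]
0.13 200 [-0.116 -0.059 -0.001] [-0.119 -0.001]
0.14 216 [-0.132 -0.095 -0.002] [-0.119  0.006]
0.15 2959 [-0.128 -0.042 -0.001] [-0.118  0.116]
0.16 103 [-0.122 -0.068 -0.009] [-0.119  0.118]
0.17 76 [-0.142 -0.1   -0.068] [-0.099  0.075]
0.18 333 [-0.145 -0.078 -0.067] [-0.1    0.073]
0.19 504 [-0.139 -0.077 -0.067] [-0.103  0.076]
0.2 361 [-0.145 -0.085 -0.067] [-0.106  0.082]
0.21 1030 [-0.143 -0.091 -0.067] [-0.107  0.084]
0.22 231 [-0.133 -0.086 -0.07 ] [-0.105  0.076]
0.23 174 [-0.128 -0.085 -0.079] [-0.028  0.041]
0.24 188 [-0.128 -0.086 -0.08 ] [-0.028  0.038]
```

View pics/t2.png

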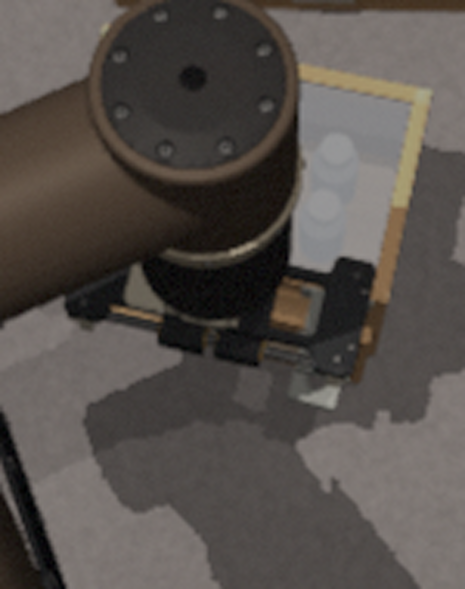

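Request:
{"method": "apply_moves", "body": {"deltas": [{"tx": 0.005, "ty": 0, "tz": 0, "turn": 0, "gripper": 0}, {"tx": 0.01, "ty": 0, "tz": 0, "turn": 0, "gripper": 0}, {"tx": 0.015, "ty": 0, "tz": 0, "turn": 0, "gripper": 0}, {"tx": 0.015, "ty": -0.006, "tz": 0, "turn": 0, "gripper": 0}, {"tx": 0.015, "ty": -0.012, "tz": 0, "turn": 0, "gripper": 0}]}}

```text
time_s: 4.8
tcp_pos: [0.5582, 0.0715, 0.1411]
eef_rot: [-90.0, 0.0, 167.8]
contact_force: [0.2, -0.3, -0.0]
gripper_width: 0.0006
```

```bash
python3 - <<'E'
from mv import *
from h import *
print(app(tx=.015,ty=-.012)); s=r.get_state(); print(s['contact_force'],s['tcp_pos'],s['moment'])
p,d=shot('scene','scene3'); crop(p,225,150,415,330,3.3,'s3.png')
a=np.radians(yaw);Rm=np.array([[np.cos(a),-np.sin(a)],[np.sin(a),np.cos(a)]])
C=cloud('scene',d); q=(C[...,:2]-h)@Rm+[-.086,.114]
for (u,v) in [(240,175),(260,170),(280,165),(300,155),(250,190),(270,185),(290,180),(310,165)]:
    pass
# door: look for points of the door's top z~.134 and edge
m=(C[...,2]>.10)&(C[...,2]<.14)&(q[...,0]<-.082)&(q[...,0]>-.16)&(q[...,1]<-.05)&(q[...,1]>-.13)
ys,xs=np.nonzero(m)
for y,x in list(zip(ys,xs))[::12]: print(x,y,q[y,x].round(4),C[y,x,2].round(4),p[y,x])
E
```

```text
[5.58420361e-01 7.18143054e-02 1.41000000e-01 1.67741635e+02]
[ 0.22462822 -0.31569148 -0.00563551] [0.55824273 0.07150649 0.14109343] [ 0.00462712 -0.00131899 -0.00787719]
261 227 [-0.1476 -0.0646] 0.1096 [107 107 101]
264 229 [-0.1371 -0.0666] 0.1105 [101 101  95]
266 230 [-0.1306 -0.0675] 0.1114 [102 102  95]
264 231 [-0.1335 -0.0705] 0.1091 [106 106  99]
259 232 [-0.1388 -0.08  ] 0.1092 [105 106  98]
253 233 [-0.1447 -0.0916] 0.1101 [142 143 133]
265 233 [-0.1283 -0.0731] 0.1079 [129 111  90]
258 234 [-0.1352 -0.0867] 0.1095 [98 99 92]
251 235 [-0.1451 -0.0971] 0.1079 [112 112 105]
263 235 [-0.1318 -0.0756] 0.1025 [151 122  90]
258 236 [-0.1277 -0.0944] 0.1122 [107 108 101]
254 237 [-0.1371 -0.0967] 0.1064 [96 97 91]
266 237 [-0.0942 -0.1061] 0.1322 [156 120  81]
261 238 [-0.1033 -0.1108] 0.128 [116 100  81]
258 239 [-0.1258 -0.0966] 0.1068 [97 98 91]
256 240 [-0.1317 -0.0966] 0.1014 [90 91 85]
268 240 [-0.0904 -0.1046] 0.1259 [119  93  63]
267 241 [-0.0922 -0.1056] 0.1231 [115  90  62]
260 243 [-0.1194 -0.0978] 0.1005 [96 90 81]
264 244 [-0.0938 -0.1127] 0.119 [117  92  63]
262 246 [-0.1004 -0.1117] 0.1102 [109  87  64]
267 247 [-0.0914 -0.1068] 0.1095 [111  87  60]
266 249 [-0.0925 -0.1087] 0.1051 [110  87  59]
```

View pics/s3.png

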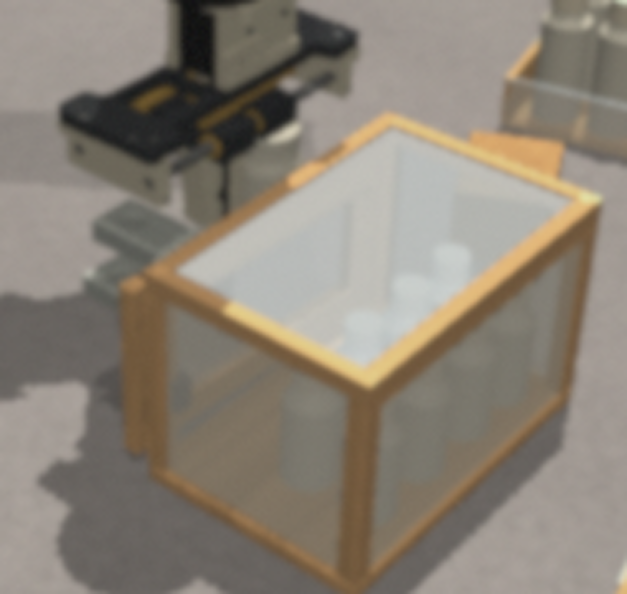

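Request:
{"method": "apply_moves", "body": {"deltas": [{"tx": 0.0, "ty": -0.03, "tz": 0.0, "turn": 0, "gripper": 0}, {"tx": 0.02, "ty": -0.06, "tz": 0.02, "turn": 0, "gripper": 0}, {"tx": 0.04, "ty": -0.08, "tz": -0.05, "turn": 0, "gripper": 0}, {"tx": 0.06, "ty": -0.09, "tz": -0.09, "turn": 0, "gripper": 0}, {"tx": 0.06, "ty": -0.1, "tz": -0.12, "turn": 0, "gripper": 0}]}}

```text
time_s: 5.35
tcp_pos: [0.524, 0.2008, 0.2416]
eef_rot: [-90.1, 0.0, 167.7]
contact_force: [1.2, 0.4, 0.7]
gripper_width: 0.0001
```

```bash
python3 - <<'E'
from mv import *
from h import *
print(app(tx=.06,ty=-.1,tz=-.12)); s=r.get_state(); print(s['contact_force'],s['tcp_pos'],s['moment'])
p,d=shot('top','top4'); crop(p,190,100,340,290,3.1,'t4.png'); p,d=shot('scene','scene4'); crop(p,225,150,415,330,3.3,'s4.png')
E
```

```text
[  0.5252668    0.20181754   0.241      167.7416348 ]
[1.22079699 0.36355693 0.74078099] [0.52401859 0.20076766 0.24162705] [ 0.01146123 -0.3029292  -0.00612528]
```

View pics/t4.png

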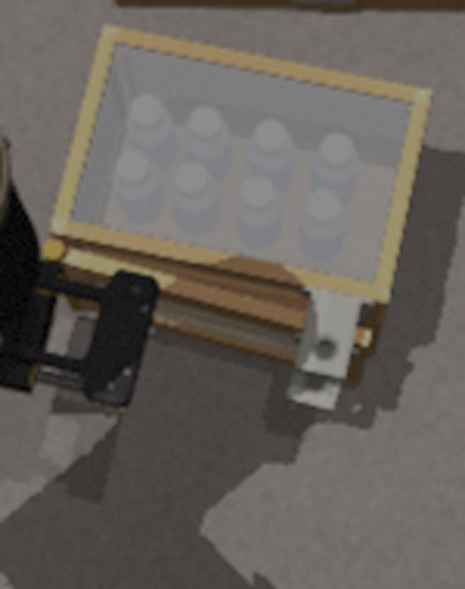

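View pics/s4.png

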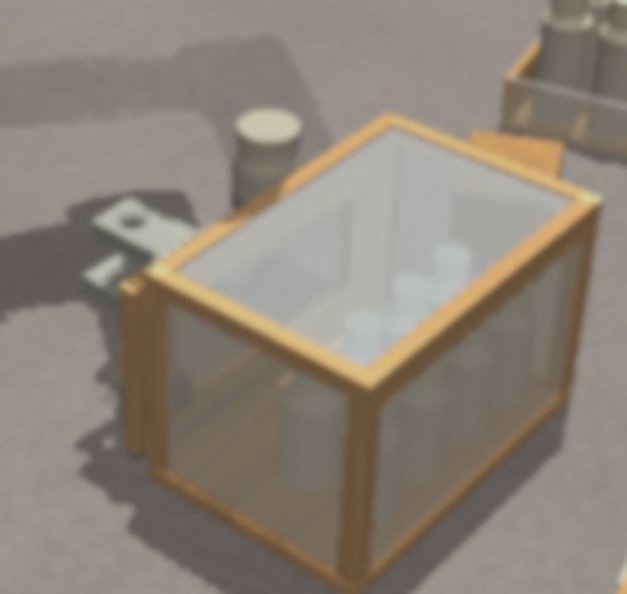

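```bash
python3 - <<'E'
from mv import *
for a,g,z in [(.06,.02,.2),(.06,.02,.143),(.06,.003,.143)]:
    print(doorpt(a,g,z=z),rel(doorpt(a,g,z=z)).round(4))
E
```

```text
[5.50289258e-01 7.44078882e-02 2.00000000e-01 1.64862253e+02] [-0.0515  0.041   0.1192  0.0503]
[5.50289258e-01 7.44078882e-02 1.43000000e-01 1.64862253e+02] [-0.0515  0.098   0.1192  0.0503]
[5.66699371e-01 6.99684995e-02 1.43000000e-01 1.64862253e+02] [-0.0685  0.098   0.12    0.0503]
```

Request:
{"method": "apply_moves", "body": {"deltas": [{"tx": -0.01, "ty": 0.0, "tz": 0.03, "turn": 0, "gripper": 0}, {"tx": -0.02, "ty": 0.02, "tz": 0.06, "turn": 0, "gripper": 0}, {"tx": -0.035, "ty": 0.04, "tz": 0.09, "turn": 0, "gripper": 0}, {"tx": -0.045, "ty": 0.07, "tz": 0.11, "turn": 0, "gripper": 0}, {"tx": -0.05, "ty": 0.097, "tz": 0.12, "turn": 0, "gripper": 0}]}}

```text
time_s: 5.95
tcp_pos: [0.5486, 0.0701, 0.1425]
eef_rot: [-90.0, 0.0, 167.7]
contact_force: [-0.1, 0.9, 0.2]
gripper_width: 0.0002
```

Request:
{"method": "apply_moves", "body": {"deltas": [{"tx": -0.005, "ty": 0, "tz": 0, "turn": 0, "gripper": 0}, {"tx": -0.01, "ty": 0, "tz": 0, "turn": 0, "gripper": 0}, {"tx": -0.013, "ty": 0, "tz": 0, "turn": 0, "gripper": 0}, {"tx": -0.016, "ty": 0, "tz": 0, "turn": 0, "gripper": 0}, {"tx": -0.018, "ty": 0, "tz": 0, "turn": 0, "gripper": 0}]}}

```text
time_s: 6.45
tcp_pos: [0.5665, 0.0689, 0.1442]
eef_rot: [-90.1, 0.1, 167.8]
contact_force: [-0.7, 1.5, 0.7]
gripper_width: 0.0004
```

Request:
{"method": "apply_moves", "body": {"deltas": [{"tx": -0.001, "ty": 0, "tz": 0, "turn": 0, "gripper": 0}, {"tx": -0.002, "ty": 0, "tz": 0, "turn": 0, "gripper": 0}]}}

```text
time_s: 6.65
tcp_pos: [0.567, 0.0681, 0.1433]
eef_rot: [-90.0, -0.1, 167.8]
contact_force: [-6.7, 3.6, 4.1]
gripper_width: 0.0005
```

Request:
{"method": "apply_moves", "body": {"deltas": [{"tx": -0.001, "ty": 0, "tz": 0, "turn": 0, "gripper": 0}, {"tx": -0.002, "ty": 0, "tz": 0, "turn": 0, "gripper": 0}, {"tx": -0.002, "ty": 0, "tz": 0, "turn": 0, "gripper": 0}]}}

```text
time_s: 6.95
tcp_pos: [0.5673, 0.0678, 0.1429]
eef_rot: [-90.0, -0.2, 167.7]
contact_force: [-11.4, 5.8, 7.1]
gripper_width: 0.0007
```

```bash
python3 - <<'E'
from mv import *
from h import *
app(tx=-.05,ty=.097,tz=.12); print(app(tx=-.022)); s=r.get_state(); print(s['contact_force'],s['tcp_pos'],s['moment'],s['joints'],s['joint_torque'])
p,d=shot('scene','scene5'); crop(p,215,110,375,270,3.7,'s5.png')
p,d=shot('top','top5'); crop(p,190,100,340,290,3.1,'t5.png')
E
```

```text
[5.70146762e-01 6.92664612e-02 1.44000000e-01 1.67741635e+02]
[-11.41916982   5.75404924   7.12458515] [0.56728278 0.06783422 0.14291593] [ 2.12436167  4.09797192 -0.15532751] [ 26.35204583  15.93858861 -20.12406582  -0.15195501 -54.13148373
  51.47009016] [ -4.11409333 -44.23222303  27.30820656   8.73659849   2.80228771
   0.12276517]
```

View pics/s5.png

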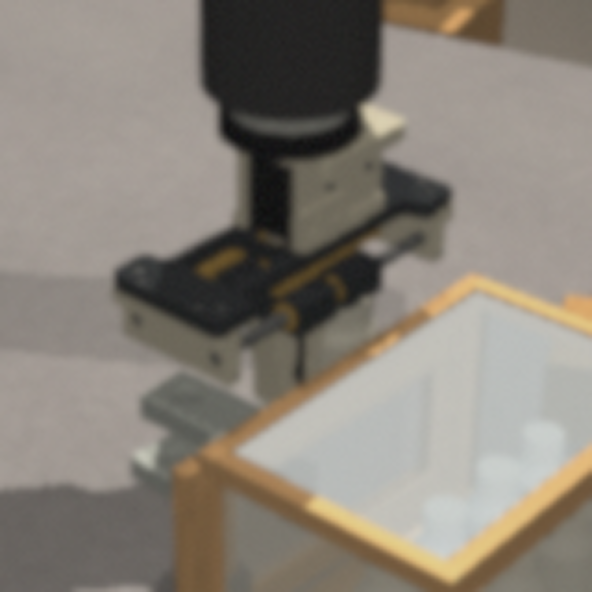

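View pics/t5.png

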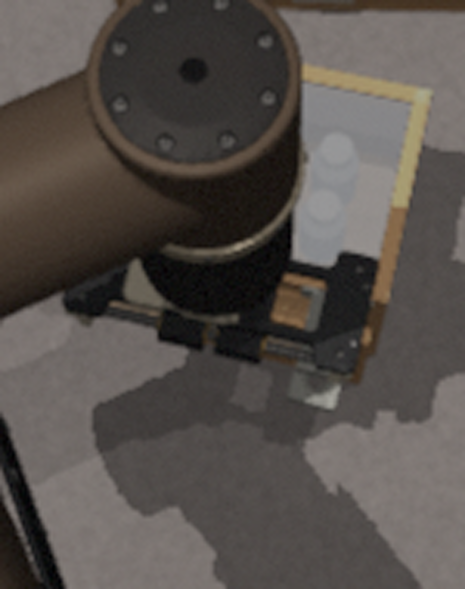

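```bash
python3 - <<'E'
from mv import *
from h import *
for tag,tcp in [('scene3',[.5582,.0715,.141]),('scene5',[.5673,.0678,.143]),('scene1',[.4924,.138,.126]),('scene4',[.524,.2008,.2416])]:
    f=np.load('pics/%s.npz'%tag); C=cloud('scene',f['d']); psi={'scene1':128.5}.get(tag,167.75)
    x,z=ax(psi); dd=C[...,:2]-np.array(tcp[:2]); X=dd@x; Z=dd@z; H=C[...,2]-tcp[2]
    print(tag)
    for h0 in np.arange(-.02,.06,.006):
        k=(abs(X)<.06)&(abs(Z)<.05)&(H>=h0)&(H<h0+.006)
        if k.sum()>3: print(round(h0,3),k.sum(),'X',np.percentile(X[k],[2,25,50,75,98]).round(3),'Z',np.percentile(Z[k],[2,98]).round(3))
f=np.load('pics/scene4.npz')['p']; crop(f,230,60,350,200,4,'s4f.png')
f=np.load('pics/scene1.npz')['p']; crop(f,220,120,350,220,4.5,'s1f.png')
E
```

```text
scene3
-0.02 5 X [-0.003  0.001  0.002  0.004  0.008] Z [0.012 0.014]
-0.014 34 X [-0.015 -0.013 -0.012 -0.004  0.007] Z [-0.015  0.016]
-0.008 47 X [-0.016 -0.014 -0.012 -0.004  0.006] Z [-0.016  0.017]
-0.002 41 X [-0.016 -0.014 -0.013 -0.007  0.006] Z [-0.016  0.017]
0.004 42 X [-0.015 -0.013 -0.012 -0.009  0.003] Z [-0.017  0.018]
0.01 103 X [-0.06  -0.057 -0.053 -0.014  0.007] Z [-0.046  0.047]
0.016 233 X [-0.059 -0.054 -0.049 -0.045  0.001] Z [-0.045  0.048]
0.022 41 X [-0.017 -0.015 -0.013 -0.008  0.001] Z [-0.015  0.02 ]
0.028 20 X [-0.017 -0.015 -0.013 -0.011 -0.007] Z [-0.005  0.023]
0.034 6 X [-0.014 -0.014 -0.013 -0.013 -0.011] Z [0.016 0.022]
0.046 8 X [-0.038 -0.029 -0.01  -0.007 -0.006] Z [0.03  0.034]
0.052 72 X [-0.043 -0.042 -0.04  -0.036 -0.007] Z [-0.037  0.034]
0.058 93 X [-0.043 -0.041 -0.04  -0.035 -0.01 ] Z [-0.036  0.046]
scene5
-0.014 14 X [-0.007 -0.004  0.     0.005  0.007] Z [0.013 0.016]
-0.008 34 X [-0.015 -0.014 -0.01  -0.001  0.005] Z [-0.013  0.017]
-0.002 41 X [-0.015 -0.014 -0.013 -0.009  0.007] Z [-0.015  0.016]
0.004 41 X [-0.015 -0.013 -0.012 -
[... 1653 characters left out ...]
8 -0.015 -0.013 -0.004  0.006] Z [-0.021  0.01 ]
0.004 49 X [-0.017 -0.015 -0.014 -0.008  0.004] Z [-0.021  0.01 ]
0.01 41 X [-0.017 -0.015 -0.013 -0.007  0.005] Z [-0.024  0.013]
0.016 48 X [-0.017 -0.015 -0.014 -0.007  0.006] Z [-0.025  0.013]
0.022 46 X [-0.017 -0.016 -0.014 -0.011  0.005] Z [-0.029  0.014]
0.028 44 X [-0.017 -0.015 -0.013 -0.007  0.005] Z [-0.028  0.015]
0.034 33 X [-0.017 -0.016 -0.014 -0.011 -0.001] Z [-0.02   0.017]
0.04 7 X [-0.016 -0.015 -0.014 -0.014 -0.013] Z [0.007 0.024]
0.046 7 X [-0.02  -0.018 -0.018 -0.017 -0.005] Z [0.015 0.027]
0.052 48 X [-0.044 -0.042 -0.04  -0.03  -0.005] Z [-0.034  0.028]
0.058 79 X [-0.044 -0.042 -0.041 -0.036 -0.011] Z [-0.039  0.043]
```

View pics/s4f.png

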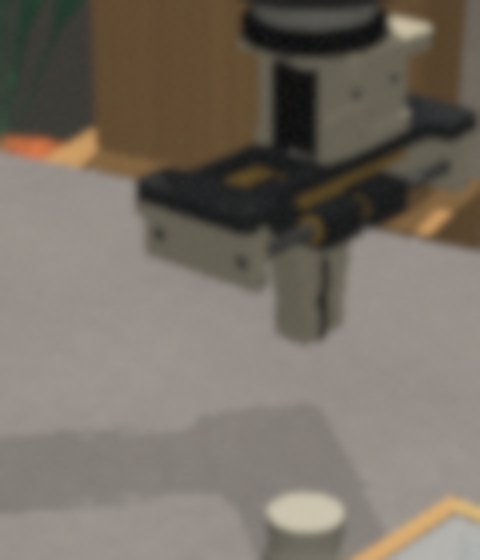

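View pics/s1f.png

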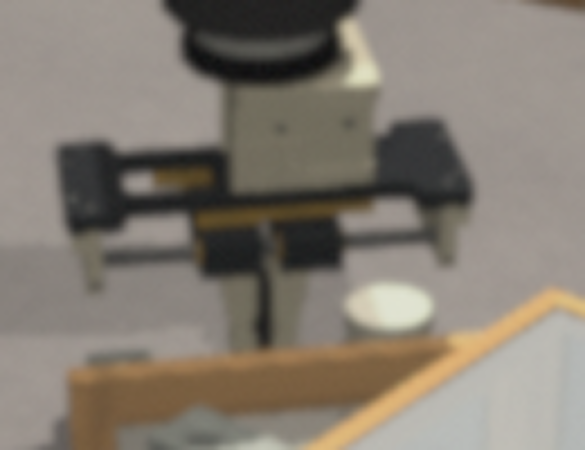

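```bash
python3 - <<'E'
from mv import *
from h import *
a=np.radians(yaw);Rm=np.array([[np.cos(a),-np.sin(a)],[np.sin(a),np.cos(a)]])
f=lambda x,y:((x+.5)/3.1-.5+190,(y+.5)/3.1-.5+100)
cs=lambda u,v,z: (Rm.T@(onz('top',*f(u,v),z)[:2]-h)+[-.086,.114]).round(4)
print('UE front corners',cs(297,371,.16),cs(347,379,.16)); print('DE front corners',cs(290,397,.112),cs(335,408,.112))
print('door top free corner',cs(370,345,.134),cs(371,330,.134))
p=np.load('pics/top4.npz')['p']; crop(p,280,180,320,240,10,'t4z.png')
E
```

```text
UE front corners [-0.1401 -0.0699] [-0.1381 -0.1041]
DE front corners [-0.1487 -0.0672] [-0.1495 -0.0998]
door top free corner [-0.105  -0.1144] [-0.0943 -0.1129]
```

View pics/t4z.png

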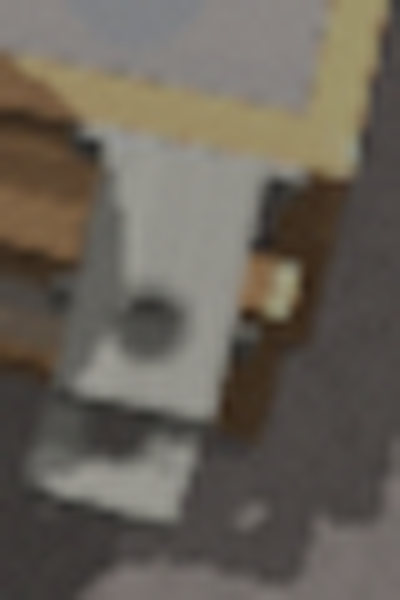

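Request:
{"method": "apply_moves", "body": {"deltas": [{"tx": -0.001, "ty": 0, "tz": 0, "turn": 0, "gripper": 0}, {"tx": -0.002, "ty": 0, "tz": 0, "turn": 0, "gripper": 0}, {"tx": -0.002, "ty": 0, "tz": 0, "turn": 0, "gripper": 0}]}}

```text
time_s: 7.35
tcp_pos: [0.5676, 0.0676, 0.1428]
eef_rot: [-90.0, -0.4, 167.7]
contact_force: [-18.3, 8.9, 12.5]
gripper_width: 0.0006
```

Request:
{"method": "apply_moves", "body": {"deltas": [{"tx": 0, "ty": -0.001, "tz": 0, "turn": 0, "gripper": 0}, {"tx": 0, "ty": -0.002, "tz": 0, "turn": 0, "gripper": 0}]}}

```text
time_s: 7.55
tcp_pos: [0.5674, 0.0677, 0.1434]
eef_rot: [-90.0, -0.4, 167.7]
contact_force: [-11.3, 7.4, -4.0]
gripper_width: 0.0003
```

Request:
{"method": "apply_moves", "body": {"deltas": [{"tx": -0.001, "ty": 0, "tz": 0, "turn": 0, "gripper": 0}, {"tx": -0.002, "ty": 0, "tz": 0, "turn": 0, "gripper": 0}, {"tx": -0.003, "ty": 0, "tz": 0, "turn": 0, "gripper": 0}]}}

```text
time_s: 7.85
tcp_pos: [0.5696, 0.0672, 0.1434]
eef_rot: [-89.9, -0.5, 167.7]
contact_force: [-4.7, 1.5, -2.4]
gripper_width: 0.0003
```

Request:
{"method": "apply_moves", "body": {"deltas": [{"tx": -0.001, "ty": 0, "tz": 0, "turn": 0, "gripper": 0}, {"tx": -0.002, "ty": 0, "tz": 0, "turn": 0, "gripper": 0}, {"tx": -0.003, "ty": 0, "tz": 0, "turn": 0, "gripper": 0}]}}

```text
time_s: 8.15
tcp_pos: [0.5753, 0.0661, 0.1446]
eef_rot: [-90.0, -0.2, 167.7]
contact_force: [-13.6, 8.0, 6.6]
gripper_width: 0.0003
```

```bash
python3 - <<'E'
from mv import *
app(tx=-.008,ty=-.002); print(load())
E
```

```text
[5.77964363e-01 6.75678984e-02 1.46000000e-01 1.67741635e+02]
```

Request:
{"method": "apply_moves", "body": {"deltas": [{"tx": 0.01, "ty": 0, "tz": 0, "turn": 0, "gripper": 0}, {"tx": 0.03, "ty": -0.03, "tz": 0.0, "turn": 0, "gripper": 0}, {"tx": 0.05, "ty": -0.06, "tz": -0.03, "turn": 0, "gripper": 0}, {"tx": 0.07, "ty": -0.08, "tz": -0.07, "turn": 0, "gripper": 0}, {"tx": 0.07, "ty": -0.1, "tz": -0.11, "turn": 0, "gripper": 0}]}}

```text
time_s: 8.65
tcp_pos: [0.5313, 0.1889, 0.2475]
eef_rot: [-90.1, 0.1, 167.7]
contact_force: [2.3, 0.5, 0.4]
gripper_width: 0.0005
```

```bash
python3 - <<'E'
from mv import *
from h import *
print(app(tx=.07,ty=-.1,tz=-.11)); s=r.get_state(); print(s['contact_force'],s['tcp_pos'],s['time_s'])
p,d=shot('top','top6'); crop(p,190,100,340,290,3.1,'t6.png'); p,d=shot('scene','scene6'); crop(p,225,150,415,330,3.3,'s6.png')
E
```

```text
[  0.53291559   0.18992234   0.246      167.7416348 ]
[2.32927801 0.48767658 0.39645165] [0.5312957  0.18894982 0.24753245] 8.65
```

View pics/t6.png

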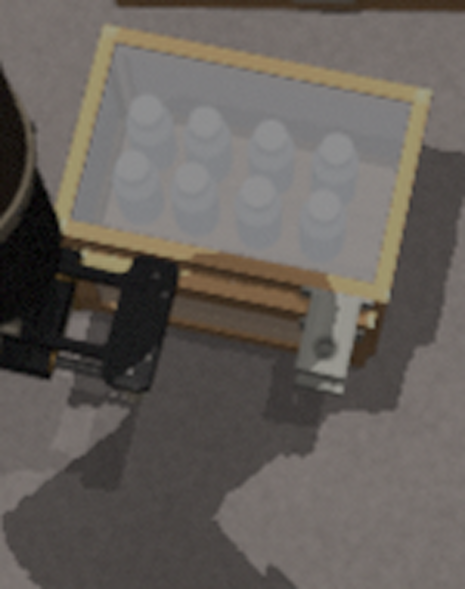

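View pics/scene6.png

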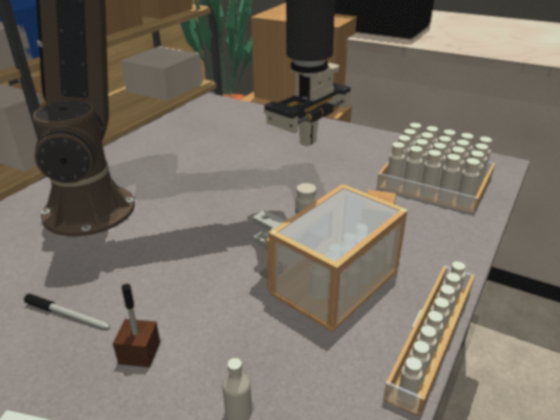

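```bash
python3 - <<'E'
from mv import *
from h import *
a=np.radians(yaw);Rm=np.array([[np.cos(a),-np.sin(a)],[np.sin(a),np.cos(a)]])
p=np.load('pics/top6.npz')['p']; s=10;x0,y0=280,180
im=cv2.resize(p[y0:240,x0:325],None,fx=s,fy=s,interpolation=cv2.INTER_CUBIC)
for (cx,cy,z,col) in [(-.138,-.068,.16,(255,0,0)),(-.138,-.102,.16,(255,0,0)),(-.138,-.068,.112,(0,255,0)),(-.138,-.102,.112,(0,255,0)),(-.092,-.116,.134,(0,0,255)),(-.08,-.116,.134,(0,0,255)),(-.120,-.085,.16,(255,0,0))]:
    w=h+Rm@(np.array([cx,cy])-[-.086,.114]); u,v=proj('top',[w[0],w[1],z]); 
    cv2.circle(im,(int((u-x0+.5)*s),int((v-y0+.5)*s)),5,col,1)
cv2.imwrite('pics/t6z.png',im[:,:,::-1])
E
```

```text
(no output)
```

View pics/t6z.png

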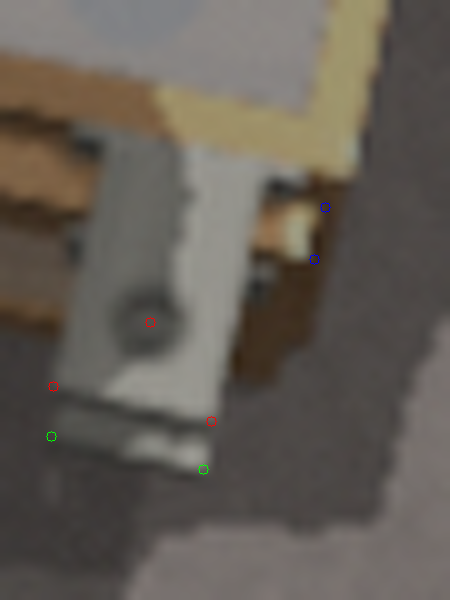

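```bash
python3 - <<'E'
from mv import *
from h import *
print(rel([.449,-.295,.246,167.74]))
for n,b in (('top',(415,245,445,275)),('scene',(115,280,140,312))):
    f=np.load('pics/%s6.npz'%n); p=f['p']; x0,y0,x1,y1=b
    m=(p[y0:y1,x0:x1].max(2)<38).astype(np.uint8)
    nn,l,st,ce=cv2.connectedComponentsWithStats(m); i=1+np.argmax(st[1:,4]); print(n,st[i],ce[i]+[x0,y0])
    for z in [.138]: print(onz(n,*(ce[i]+[x0,y0]),z))
    C=cloud(n,f['d'])[y0:y1,x0:x1][l==i]; print(C.mean(0),np.percentile(C,[5,95],0))
ue=h+np.array([[np.cos(np.radians(yaw)),-np.sin(np.radians(yaw))],[np.sin(np.radians(yaw)),np.cos(np.radians(yaw))]])@[-.034,-.199]
print('UE',ue,proj('scene',[*ue,.16]),proj('top',[*ue,.16])); 
p=np.load('pics/scene6.npz')['p']; crop(p,245,200,285,240,10,'s6z.png'); p=np.load('pics/top6.npz')['p'];crop(p,400,240,450,290,10,'t6p.png')
E
```

```text
[-2.09565506e-02  2.77555756e-17  4.91683151e-01  2.85326458e-05]
top [12 10 11 10 81] [432.         259.66666667]
[ 0.44998834 -0.29270361  0.138     ]
[ 0.44902591 -0.29090726  0.14402115] [[ 0.44287666 -0.29730495  0.1171642 ]
 [ 0.4563776  -0.28656274  0.16198343]]
scene [  9   6   9  22 128] [127.6875    296.7578125]
[ 0.45524975 -0.29402538  0.138     ]
[ 0.46309196 -0.30015094  0.14649361] [[ 0.45428206 -0.30016102  0.12157539]
 [ 0.46234564 -0.29326747  0.15995659]]
UE [ 0.54355175 -0.00217057] [263.41352176 215.84089389] [294.52383963 211.7972286 ]
```

View pics/s6z.png

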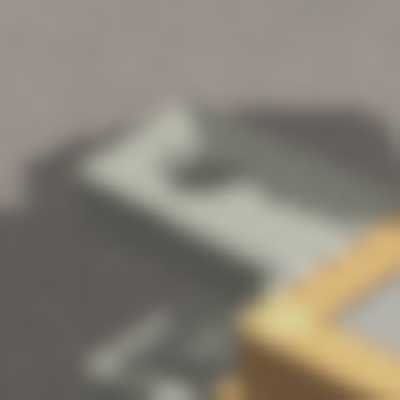

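View pics/t6p.png

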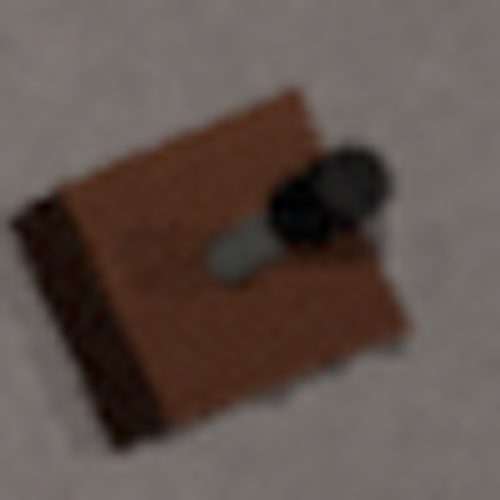

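```bash
python3 - <<'E'
from mv import *
from h import *
print(rel([.451,-.2945,.246,167.74]))
print(onz('scene',264.5,217,.16))
E
```

```text
[-2.28047906e-02  2.77555756e-17  4.90769911e-01  2.85326458e-05]
[ 0.54756383 -0.00462949  0.16      ]
```

Request:
{"method": "apply_moves", "body": {"deltas": [{"tx": 0, "ty": 0, "tz": 0.01, "turn": 0, "gripper": 0.07}, {"tx": 0, "ty": 0, "tz": 0.03, "turn": 0, "gripper": 0.07}, {"tx": 0, "ty": 0, "tz": 0.06, "turn": 0, "gripper": 0.07}, {"tx": 0, "ty": 0, "tz": 0.09, "turn": 0, "gripper": 0.07}, {"tx": 0, "ty": 0, "tz": 0.12, "turn": 0, "gripper": 0.07}]}}

```text
time_s: 9.25
tcp_pos: [0.5055, 0.0673, 0.2445]
eef_rot: [-90.0, -0.0, 167.7]
contact_force: [0.9, -0.7, 0.6]
gripper_width: 0.035
```

Request:
{"method": "apply_moves", "body": {"deltas": [{"tx": 0, "ty": 0, "tz": 0.03, "turn": 0, "gripper": 0.07}, {"tx": -0.005, "ty": 0, "tz": 0.06, "turn": 0, "gripper": 0.07}, {"tx": -0.01, "ty": 0, "tz": 0.095, "turn": 0, "gripper": 0.07}, {"tx": -0.015, "ty": 0, "tz": 0.13, "turn": 0, "gripper": 0.07}, {"tx": -0.02, "ty": 0, "tz": 0.165, "turn": 0, "gripper": 0.07}]}}

```text
time_s: 9.75
tcp_pos: [0.4894, -0.0981, 0.2448]
eef_rot: [-90.0, -0.0, 167.7]
contact_force: [0.8, -0.6, -0.3]
gripper_width: 0.069
```

Request:
{"method": "apply_moves", "body": {"deltas": [{"tx": 0, "ty": 0, "tz": 0.035, "turn": 0, "gripper": 0.07}, {"tx": 0, "ty": 0, "tz": 0.07, "turn": 0, "gripper": 0.07}, {"tx": -0.002, "ty": 0, "tz": 0.105, "turn": 0, "gripper": 0.07}, {"tx": -0.002, "ty": 0, "tz": 0.135, "turn": 0, "gripper": 0.07}, {"tx": -0.0025, "ty": 0, "tz": 0.155, "turn": 0, "gripper": 0.07}]}}

```text
time_s: 10.25
tcp_pos: [0.458, -0.25, 0.2446]
eef_rot: [-90.0, -0.1, 167.6]
contact_force: [-0.2, 0.7, -0.1]
gripper_width: 0.0702
```

Request:
{"method": "apply_moves", "body": {"deltas": [{"tx": 0, "ty": 0, "tz": 0.025, "turn": 0, "gripper": 0.07}, {"tx": 0, "ty": 0, "tz": 0.045, "turn": 0, "gripper": 0.07}, {"tx": 0, "ty": 0.01, "tz": 0.051, "turn": 0, "gripper": 0.07}, {"tx": 0, "ty": 0.02, "tz": 0.051, "turn": 0, "gripper": 0.07}, {"tx": 0, "ty": 0.04, "tz": 0.051, "turn": 0, "gripper": 0.07}]}}

```text
time_s: 10.75
tcp_pos: [0.4495, -0.2971, 0.2047]
eef_rot: [-90.0, 0.1, 167.7]
contact_force: [1.0, 0.3, -0.1]
gripper_width: 0.0701
```

```bash
python3 - <<'E'
from mv import *
from h import *
app(tz=.120);app(tx=-.02,tz=.165);app(tx=-.0025,tz=.155);print(app(tz=.051,ty=.04)); s=r.get_state(); print(s['contact_force'],s['tcp_pos'],s['time_s'],s['joints'])
p,d=shot('top','top7'); crop(p,380,220,480,310,6,'t7.png'); p,d=shot('scene','scene7'); crop(p,60,210,200,370,3.7,'s7.png')
E
```

```text
[  0.45065331  -0.29466013   0.206      167.7416348 ]
[ 0.95083391  0.30612878 -0.13864886] [ 0.44952309 -0.29708718  0.20473687] 10.75 [-1.26024732e+01  9.42709988e+00 -1.98228424e+01  9.13890883e-03
 -6.06753091e+01  9.02674420e+01]
```

View pics/t7.png

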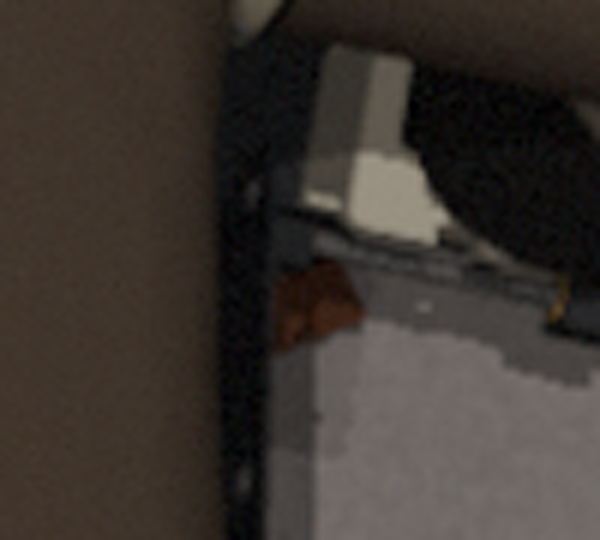

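View pics/s7.png

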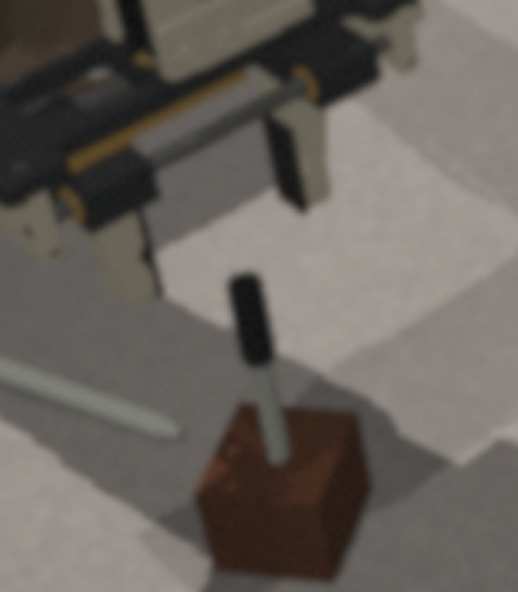

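Request:
{"method": "apply_moves", "body": {"deltas": [{"tx": 0, "ty": 0.01, "tz": 0, "turn": 0, "gripper": 0.07}, {"tx": 0, "ty": 0.03, "tz": 0, "turn": 0, "gripper": 0.07}, {"tx": 0, "ty": 0.05, "tz": 0, "turn": 0, "gripper": 0.07}, {"tx": 0, "ty": 0.065, "tz": 0, "turn": 0, "gripper": 0.07}, {"tx": 0, "ty": 0.07, "tz": 0, "turn": 0, "gripper": 0.07}]}}

```text
time_s: 11.35
tcp_pos: [0.4496, -0.296, 0.1337]
eef_rot: [-90.0, -0.1, 167.8]
contact_force: [0.8, -0.3, 0.6]
gripper_width: 0.0703
```

Request:
{"method": "apply_moves", "body": {"deltas": [{"tx": 0, "ty": 0, "tz": 0, "turn": 0, "gripper": 0.05}, {"tx": 0, "ty": 0, "tz": 0, "turn": 0, "gripper": 0.04}]}}

```text
time_s: 11.55
tcp_pos: [0.4508, -0.2967, 0.1358]
eef_rot: [-90.0, 0.1, 167.8]
contact_force: [0.5, 0.1, 0.4]
gripper_width: 0.059
```

```bash
python3 - <<'E'
from mv import *
from h import *
print(app(ty=.07)); s=r.get_state(); print(s['contact_force'],s['tcp_pos'],s['time_s'],s['gripper_width'])
p,d=shot('scene','scene8'); crop(p,60,210,200,370,3.7,'s8.png')
E
```

```text
[ 4.50653306e-01 -2.94660130e-01  1.36000000e-01  1.67741635e+02]
[0.51461349 0.12490866 0.38022186] [ 0.45078719 -0.29670046  0.13584319] 11.55 0.0590091954656444
```

View pics/s8.png

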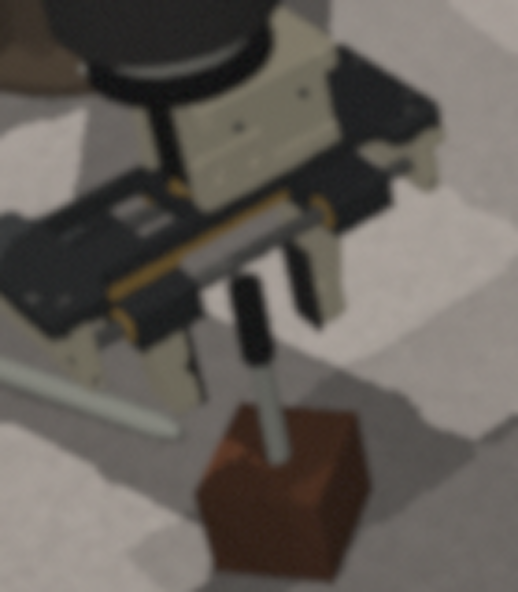

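```bash
python3 - <<'E'
from mv import *
from h import *
s=[r.get_state()['tcp_pos'] for _ in range(3)]; print(s)
f=np.load('pics/scene8.npz');p=f['p'];C=cloud('scene',f['d'])
tcp=np.array([.4507,-.2962,.136]); x,z=ax(167.75)
dd=C[...,:2]-tcp[:2]; X=dd@x;Z=dd@z;H=C[...,2]-tcp[2]
for h0 in np.arange(-.016,.03,.006):
    k=(abs(X)<.04)&(H>=h0)&(H<h0+.006)
    for nm,kk in (('Z-',k&(Z<-.025)&(Z>-.07)),('pin',k&(abs(Z)<.02)),('Z+',k&(Z>.025)&(Z<.07))):
        if kk.sum()>2: print(round(h0,3),nm,kk.sum(),'X',np.percentile(X[kk],[5,50,95]).round(4),'Z',np.percentile(Z[kk],[5,50,95]).round(4))
E
```

```text
[array([ 0.45088192, -0.29672561,  0.13602788]), array([ 0.45088192, -0.29672561,  0.13602788]), array([ 0.45088192, -0.29672561,  0.13602788])]
-0.016 Z- 34 X [-0.0146 -0.0118  0.0053] Z [-0.0443 -0.0332 -0.0299]
-0.016 pin 25 X [-0.0111 -0.0081 -0.0016] Z [-0.0067  0.0005  0.0033]
-0.016 Z+ 30 X [-0.0148 -0.0125  0.0004] Z [0.0311 0.0416 0.0453]
-0.01 Z- 35 X [-0.0152 -0.0119  0.0028] Z [-0.0452 -0.0334 -0.03  ]
-0.01 pin 30 X [-0.0107 -0.0087 -0.0009] Z [-0.0088 -0.0013  0.0032]
-0.01 Z+ 43 X [-0.0148 -0.0125  0.0068] Z [0.0306 0.0415 0.045 ]
-0.004 Z- 38 X [-0.0149 -0.011   0.0045] Z [-0.0426 -0.0334 -0.0298]
-0.004 pin 25 X [-0.0118 -0.0083 -0.0022] Z [-0.008  -0.0003  0.0033]
-0.004 Z+ 39 X [-0.0149 -0.0127  0.0042] Z [0.0305 0.0398 0.0449]
0.002 Z- 45 X [-0.0156 -0.0118  0.0023] Z [-0.0457 -0.0366 -0.03  ]
0.002 pin 27 X [-0.0105 -0.0076 -0.001 ] Z [-0.009  -0.0006  0.003 ]
0.002 Z+ 33 X [-0.0152 -0.0127 -0.0001] Z [0.0301 0.04   0.046 ]
0.008 Z- 37 X [-0.015  -0.0123  0.0059] Z [-0.0455 -0.0333 -0.0296]
0.008 pin 25 X [-0.0112 -0.0088 -0.0019] Z [-0.0094 -0.0018  0.003 ]
0.008 Z+ 36 X [-0.0151 -0.0129 -0.0017] Z [0.0306 0.0415 0.0469]
0.014 Z- 43 X [-0.0152 -0.0128  0.0017] Z [-0.0462 -0.0343 -0.0295]
0.014 pin 33 X [-0.0109 -0.008  -0.0021] Z [-0.01   -0.0011  0.0028]
0.014 Z+ 37 X [-0.015  -0.0129 -0.0045] Z [0.0299 0.0399 0.0477]
0.02 Z- 47 X [-0.0147 -0.0125  0.0019] Z [-0.049  -0.0347 -0.0297]
0.02 pin 54 X [-0.0104 -0.004   0.0021] Z [-0.0108 -0.004   0.002 ]
0.02 Z+ 37 X [-0.0154 -0.0134 -0.011 ] Z [0.0299 0.0413 0.0484]
0.026 Z- 43 X [-0.0151 -0.012  -0.0006] Z [-0.0462 -0.0344 -0.0301]
0.026 Z+ 7 X [-0.0146 -0.0142 -0.013 ] Z [0.0322 0.037  0.0495]
```

Request:
{"method": "apply_moves", "body": {"deltas": [{"tx": 0, "ty": 0, "tz": -0.001, "turn": 0, "gripper": 0.03}, {"tx": 0, "ty": 0, "tz": -0.002, "turn": 0, "gripper": 0.02}, {"tx": 0, "ty": 0, "tz": -0.002, "turn": 0, "gripper": 0.01}, {"tx": 0, "ty": 0, "tz": -0.002, "turn": 0, "gripper": 0.005}, {"tx": 0, "ty": 0, "tz": -0.002, "turn": 0, "gripper": 0.005}], "newtons": 30}}

```text
time_s: 12.1
tcp_pos: [0.4507, -0.2947, 0.1352]
eef_rot: [-90.0, 0.0, 167.8]
contact_force: [-0.5, -0.3, 0.5]
gripper_width: 0.0155
```

Request:
{"method": "apply_moves", "body": {"deltas": [{"tx": 0, "ty": 0, "tz": 0, "turn": 0, "gripper": 0.005}, {"tx": 0, "ty": 0, "tz": 0, "turn": 0, "gripper": 0.005}]}}

```text
time_s: 12.3
tcp_pos: [0.4507, -0.2947, 0.1351]
eef_rot: [-90.0, 0.0, 167.8]
contact_force: [-0.0, 0.6, 0.7]
gripper_width: 0.0155
```

Request:
{"method": "apply_moves", "body": {"deltas": [{"tx": 0, "ty": -0.006, "tz": 0, "turn": 0, "gripper": 0.005}, {"tx": 0, "ty": -0.018, "tz": 0, "turn": 0, "gripper": 0.005}, {"tx": 0, "ty": -0.032, "tz": 0, "turn": 0, "gripper": 0.005}, {"tx": 0, "ty": -0.046, "tz": 0, "turn": 0, "gripper": 0.005}, {"tx": 0, "ty": -0.06, "tz": 0, "turn": 0, "gripper": 0.005}]}}

```text
time_s: 12.8
tcp_pos: [0.4506, -0.2947, 0.1966]
eef_rot: [-90.0, 0.0, 167.7]
contact_force: [0.8, -0.5, -0.7]
gripper_width: 0.0152
```

Request:
{"method": "apply_moves", "body": {"deltas": [{"tx": 0, "ty": -0.02, "tz": 0, "turn": 0, "gripper": 0.005}, {"tx": 0, "ty": -0.045, "tz": 0, "turn": 0, "gripper": 0.005}, {"tx": 0, "ty": -0.07, "tz": 0, "turn": 0, "gripper": 0.005}, {"tx": 0, "ty": -0.095, "tz": 0, "turn": 0, "gripper": 0.005}, {"tx": 0, "ty": -0.11, "tz": 0, "turn": 0, "gripper": 0.005}]}}

```text
time_s: 13.3
tcp_pos: [0.4509, -0.2949, 0.3084]
eef_rot: [-90.0, 0.2, 167.8]
contact_force: [0.1, -0.2, -1.5]
gripper_width: 0.0155
```

```bash
python3 - <<'E'
from mv import *
from h import *
import json
json.dump([.4507,-.2947,.1352+.17,167.75],open(F,'w'))
p,d=shot('scene','scene9'); s=r.get_state(); print(s['contact_force'],s['tcp_pos'],s['eef_rot'],s['time_s'],s['gripper_width'])
ue=np.array([.5436+.0005,-.0022+.0005]); print(rel([.4507+.0930,-.2947+.290,.3052,167.75]))
E
```

```text
[ 1.14574025 -1.00129928  2.88849746] [ 0.45158722 -0.29538026  0.31036206] [-89.9195057    0.3319141  167.77494773] 13.35 0.015344293080945731
[-0.02935097  0.         -0.30312954 -0.        ]
```

View pics/scene9.png

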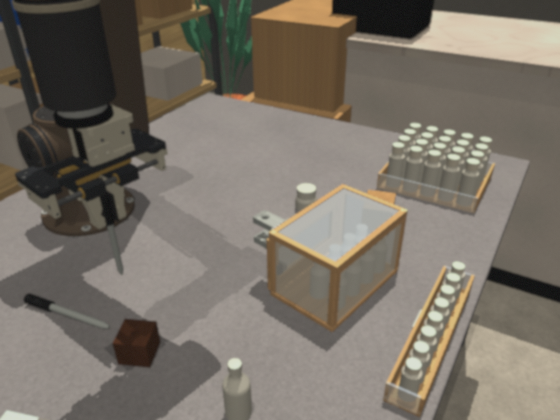

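Request:
{"method": "apply_moves", "body": {"deltas": [{"tx": -0.001, "ty": 0, "tz": -0.01, "turn": 0, "gripper": 0.005}, {"tx": -0.003, "ty": 0, "tz": -0.03, "turn": 0, "gripper": 0.005}, {"tx": -0.006, "ty": 0, "tz": -0.06, "turn": 0, "gripper": 0.005}, {"tx": -0.009, "ty": 0, "tz": -0.09, "turn": 0, "gripper": 0.005}, {"tx": -0.012, "ty": 0, "tz": -0.12, "turn": 0, "gripper": 0.005}]}}

```text
time_s: 13.85
tcp_pos: [0.4874, -0.1784, 0.3043]
eef_rot: [-90.0, -0.1, 167.7]
contact_force: [0.8, 0.1, -0.8]
gripper_width: 0.0156
```

Request:
{"method": "apply_moves", "body": {"deltas": [{"tx": -0.003, "ty": 0, "tz": -0.03, "turn": 0, "gripper": 0.005}, {"tx": -0.006, "ty": 0, "tz": -0.06, "turn": 0, "gripper": 0.005}, {"tx": -0.009, "ty": 0, "tz": -0.09, "turn": 0, "gripper": 0.005}, {"tx": -0.011, "ty": 0, "tz": -0.11, "turn": 0, "gripper": 0.005}, {"tx": -0.012, "ty": 0, "tz": -0.125, "turn": 0, "gripper": 0.005}]}}

```text
time_s: 14.35
tcp_pos: [0.5258, -0.0586, 0.3043]
eef_rot: [-90.0, -0.1, 167.8]
contact_force: [0.6, -0.7, -1.0]
gripper_width: 0.0153
```

Request:
{"method": "apply_moves", "body": {"deltas": [{"tx": -0.002, "ty": 0, "tz": -0.02, "turn": 0, "gripper": 0.005}, {"tx": -0.004, "ty": 0, "tz": -0.04, "turn": 0, "gripper": 0.005}, {"tx": -0.005, "ty": 0, "tz": -0.053, "turn": 0, "gripper": 0.005}, {"tx": -0.005, "ty": 0, "tz": -0.058, "turn": 0, "gripper": 0.005}, {"tx": -0.005, "ty": 0, "tz": -0.058, "turn": 0, "gripper": 0.005}]}}

```text
time_s: 14.85
tcp_pos: [0.5431, -0.0044, 0.3048]
eef_rot: [-90.0, -0.0, 167.8]
contact_force: [0.4, -0.0, -1.3]
gripper_width: 0.0156
```

```bash
python3 - <<'E'
from mv import *
from h import *
print(app(tx=-.029,tz=-.303)); s=r.get_state(); print(s['contact_force'],s['tcp_pos'],s['eef_rot'],s['time_s'],s['gripper_width'])
p,d=shot('scene','scene10'); crop(p,230,100,350,250,4,'s10.png'); p,d=shot('top','top10'); crop(p,230,140,350,260,5,'t10.png')
E
```

```text
[ 5.43329537e-01 -4.75212723e-03  3.05200000e-01  1.67750000e+02]
[ 0.37256036 -0.00578991 -1.27917841] [ 0.54309287 -0.00442202  0.30477522] [-8.99803049e+01 -3.52599959e-02  1.67789852e+02] 14.85 0.01558701986810424
```

View pics/s10.png

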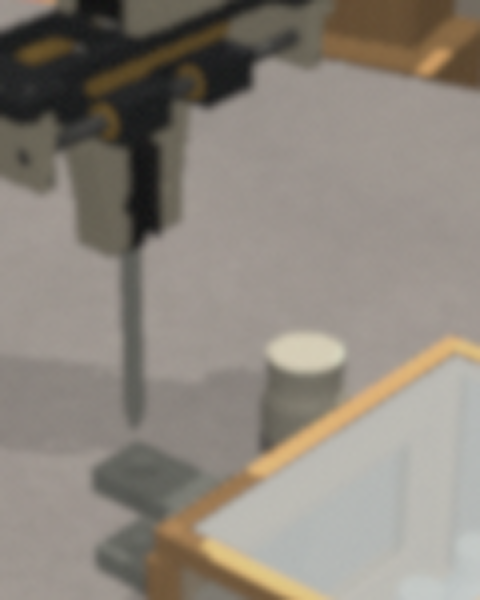

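View pics/t10.png

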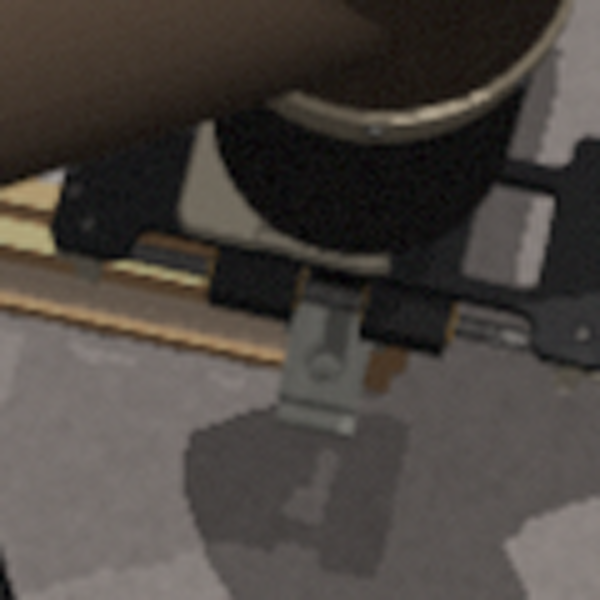

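```bash
python3 - <<'E'
from h import *
for z in (.183,.185,.187): print('tip scene',onz('scene',(133.5)/4-.5+230,425.5/4-.5+100,z))
a=proj('top',[.5433,-.0044,.185]);print(a,(a-[230,140]+.5)*5)
p=np.load('pics/scene10.npz')['p']; crop(p,245,185,285,235,12,'s10z.png')
p=np.load('pics/top10.npz')['p']; p=np.clip(p.astype(float)*1.8,0,255).astype(np.uint8); crop(p,275,185,315,230,13,'t10z.png')
E
```

```text
tip scene [ 0.5427755  -0.00190276  0.183     ]
tip scene [ 0.54444935 -0.004547    0.185     ]
tip scene [ 0.54612321 -0.00719125  0.187     ]
[295.91348612 209.05881831] [332.06743062 347.79409153]
```

View pics/s10z.png

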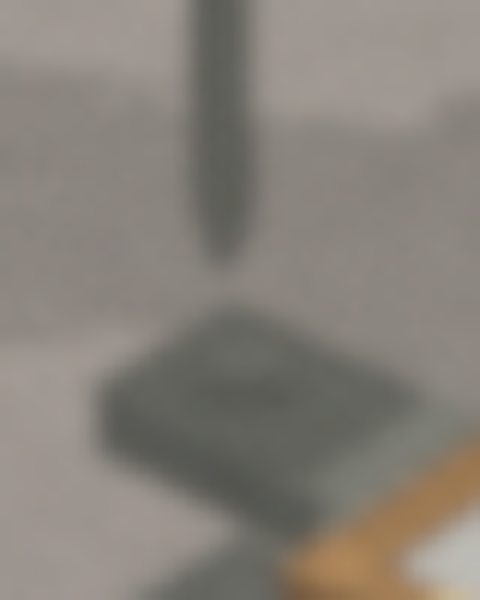

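View pics/t10z.png

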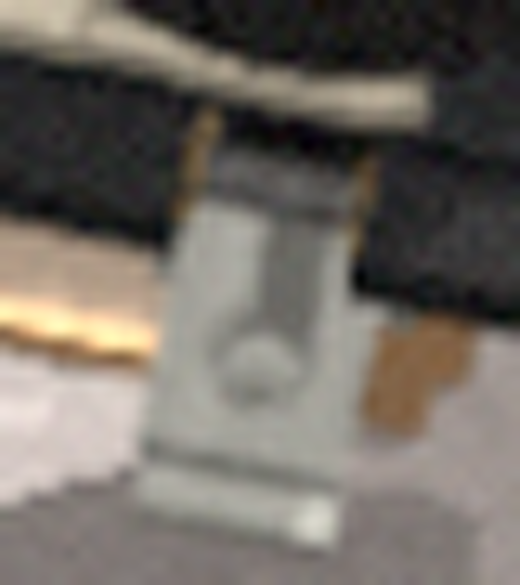

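```bash
python3 - <<'E'
from h import *
z=lambda x,y,s,x0,y0:((x+.5)/s-.5+x0,(y+.5)/s-.5+y0)
U=onz('top',*z(258,370,13,275,185),.16); T=onz('top',*z(286,340,13,275,185),.185); print('top U',U,'T',T, U-T)
Us=onz('scene',*z(245,388,12,245,185),.16); Ts=onz('scene',*z(221,266,12,245,185),.185); print('scene U',Us,'T',Ts,Us-Ts)
p=np.load('pics/top6.npz')['p']; p=np.clip(p.astype(float)*1.8,0,255).astype(np.uint8); crop(p,275,185,315,230,13,'t6h.png')
p=np.load('pics/scene6.npz')['p']; crop(p,245,185,285,235,12,'s6h.png')
p=np.load('pics/top0.npz')['p']; p=np.clip(p.astype(float)*1.8,0,255).astype(np.uint8); crop(p,275,185,315,230,13,'t0h.png')
E
```

```text
top U [ 0.54093712 -0.0019034   0.16      ] T [ 0.5398502 -0.0057207  0.185    ] [ 0.00108692  0.0038173  -0.025     ]
scene U [ 0.54812119 -0.00380659  0.16      ] T [ 0.54615784 -0.00702833  0.185     ] [ 0.00196335  0.00322174 -0.025     ]
```

View pics/t0h.png

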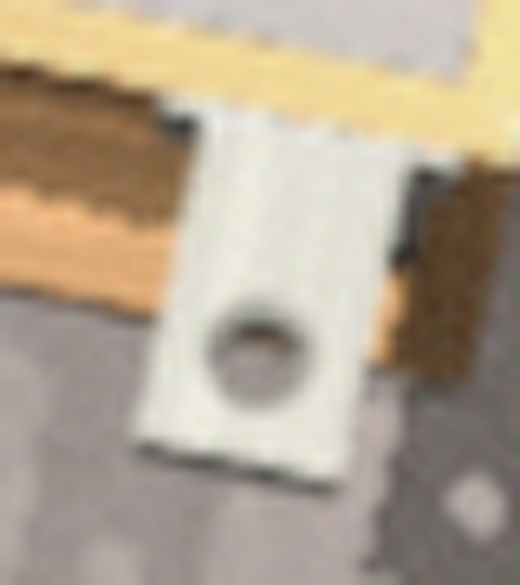

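View pics/s6h.png

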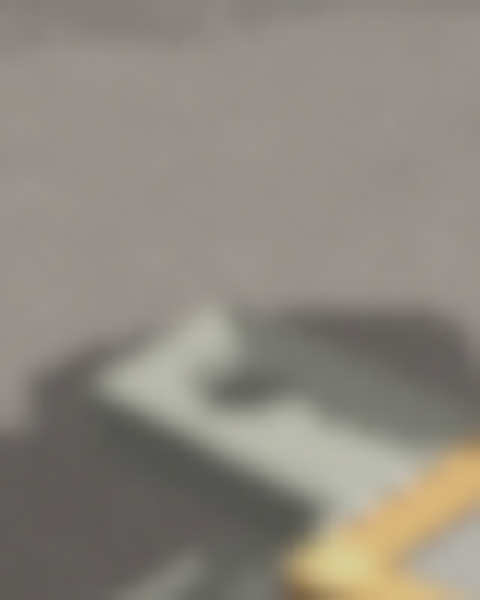

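Request:
{"method": "apply_moves", "body": {"deltas": [{"tx": -0.0005, "ty": 0, "tz": -0.0015, "turn": 0, "gripper": 0.005}, {"tx": -0.0015, "ty": 0, "tz": -0.0035, "turn": 0, "gripper": 0.005}, {"tx": -0.0015, "ty": 0.01, "tz": -0.0035, "turn": 0, "gripper": 0.005}, {"tx": -0.0015, "ty": 0.018, "tz": -0.0035, "turn": 0, "gripper": 0.005}, {"tx": -0.0015, "ty": 0.018, "tz": -0.0035, "turn": 0, "gripper": 0.005}]}}

```text
time_s: 15.45
tcp_pos: [0.5445, -0.0018, 0.2851]
eef_rot: [-89.9, -0.2, 167.7]
contact_force: [-0.5, 0.9, -1.5]
gripper_width: 0.0155
```

```bash
python3 - <<'E'
from mv import *
from h import *
print(app(tx=-.0015,ty=.018,tz=-.0035)); s=r.get_state(); print(s['contact_force'],s['tcp_pos'],s['eef_rot'],s['time_s'],s['gripper_width'])
p,d=shot('scene','scene11'); crop(p,245,185,285,235,12,'s11.png'); p,d=shot('top','top11');p=np.clip(p.astype(float)*1.8,0,255).astype(np.uint8); crop(p,275,185,315,230,13,'t11.png')
E
```

```text
[ 5.45538005e-01 -1.65008487e-03  2.87200000e-01  1.67750000e+02]
[-0.48533438  0.88533868 -1.48536898] [ 0.54449721 -0.00184283  0.28510829] [-8.99343790e+01 -1.64542883e-01  1.67732076e+02] 15.45 0.015545453230060461
```

View pics/s11.png

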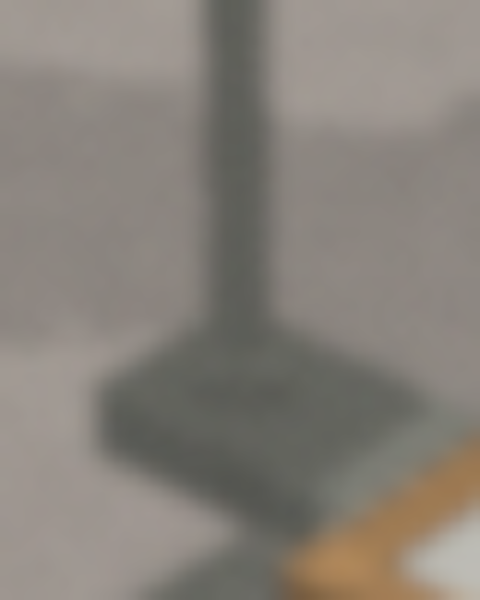

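View pics/t11.png

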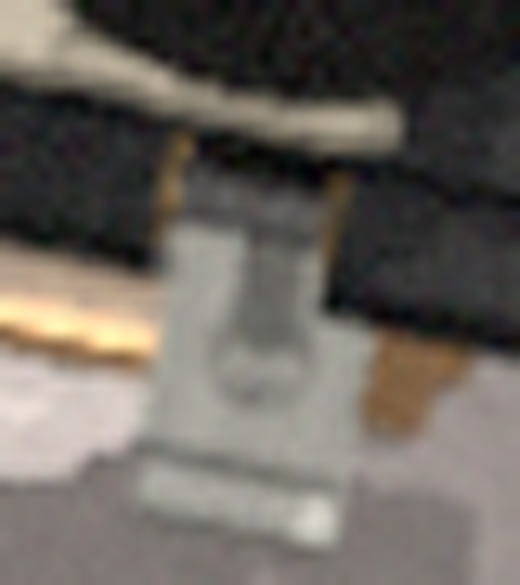

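Request:
{"method": "apply_moves", "body": {"deltas": [{"tx": 0, "ty": 0.002, "tz": 0, "turn": 0, "gripper": 0.005}, {"tx": 0, "ty": 0.005, "tz": 0, "turn": 0, "gripper": 0.005}, {"tx": 0, "ty": 0.008, "tz": 0, "turn": 0, "gripper": 0.005}, {"tx": 0, "ty": 0.011, "tz": 0, "turn": 0, "gripper": 0.005}, {"tx": 0, "ty": 0.014, "tz": 0, "turn": 0, "gripper": 0.005}]}}

```text
time_s: 16.05
tcp_pos: [0.5454, -0.0016, 0.2728]
eef_rot: [-90.0, -0.0, 167.8]
contact_force: [-1.3, 0.1, -0.7]
gripper_width: 0.0156
```

Request:
{"method": "apply_moves", "body": {"deltas": [{"tx": 0, "ty": 0.005, "tz": 0, "turn": 0, "gripper": 0.005}, {"tx": 0, "ty": 0.01, "tz": 0, "turn": 0, "gripper": 0.005}, {"tx": 0, "ty": 0.017, "tz": 0, "turn": 0, "gripper": 0.005}, {"tx": 0, "ty": 0.024, "tz": 0, "turn": 0, "gripper": 0.005}, {"tx": 0, "ty": 0.03, "tz": 0, "turn": 0, "gripper": 0.005}]}}

```text
time_s: 16.55
tcp_pos: [0.5453, -0.0016, 0.2422]
eef_rot: [-90.0, -0.0, 167.7]
contact_force: [0.2, -0.5, -0.3]
gripper_width: 0.0154
```

Request:
{"method": "apply_moves", "body": {"deltas": [{"tx": 0, "ty": 0.003, "tz": 0, "turn": 0, "gripper": 0.005}, {"tx": 0, "ty": 0.007, "tz": 0, "turn": 0, "gripper": 0.005}, {"tx": 0, "ty": 0.011, "tz": 0, "turn": 0, "gripper": 0.005}, {"tx": 0, "ty": 0.015, "tz": 0, "turn": 0, "gripper": 0.005}]}}

```text
time_s: 16.95
tcp_pos: [0.5455, -0.0016, 0.2278]
eef_rot: [-90.0, 0.0, 167.8]
contact_force: [0.5, -0.4, -1.0]
gripper_width: 0.0148
```

Request:
{"method": "apply_moves", "body": {"deltas": [{"tx": 0, "ty": 0.003, "tz": 0, "turn": 0, "gripper": 0.005}, {"tx": 0, "ty": 0.007, "tz": 0, "turn": 0, "gripper": 0.005}, {"tx": 0, "ty": 0.011, "tz": 0, "turn": 0, "gripper": 0.005}, {"tx": 0, "ty": 0.015, "tz": 0, "turn": 0, "gripper": 0.005}]}}

```text
time_s: 17.35
tcp_pos: [0.5455, -0.0016, 0.2128]
eef_rot: [-90.0, 0.0, 167.8]
contact_force: [-0.5, -0.8, -0.5]
gripper_width: 0.0158
```

Request:
{"method": "apply_moves", "body": {"deltas": [{"tx": 0, "ty": 0.005, "tz": 0, "turn": 0, "gripper": 0.005}, {"tx": 0, "ty": 0.01, "tz": 0, "turn": 0, "gripper": 0.005}, {"tx": 0, "ty": 0.015, "tz": 0, "turn": 0, "gripper": 0.005}, {"tx": 0, "ty": 0.019, "tz": 0, "turn": 0, "gripper": 0.005}, {"tx": 0, "ty": 0.021, "tz": 0, "turn": 0, "gripper": 0.005}]}}

```text
time_s: 17.85
tcp_pos: [0.5453, -0.0016, 0.1915]
eef_rot: [-90.0, -0.0, 167.8]
contact_force: [0.5, -1.0, -0.3]
gripper_width: 0.0154
```

Request:
{"method": "apply_moves", "body": {"deltas": [{"tx": 0, "ty": 0, "tz": 0, "turn": 0, "gripper": 0.005}, {"tx": 0, "ty": 0, "tz": 0, "turn": 0, "gripper": 0.005}, {"tx": 0, "ty": 0, "tz": 0, "turn": 0, "gripper": 0.005}]}}

```text
time_s: 18.15
tcp_pos: [0.5456, -0.0016, 0.1923]
eef_rot: [-90.0, 0.0, 167.8]
contact_force: [0.0, -0.4, -1.0]
gripper_width: 0.0156
```

```bash
python3 - <<'E'
from h import *
s=r.get_state(); print(s['contact_force'],s['moment'],s['tcp_pos'],s['eef_rot'],s['time_s'],s['gripper_width'])
p,d=shot('scene','scene12'); crop(p,225,130,345,270,4.2,'s12.png'); p,d=shot('top','top12');p=np.clip(p.astype(float)*1.8,0,255).astype(np.uint8); crop(p,230,140,350,260,5,'t12.png')
E
```

```text
[ 0.0423647  -0.38367842 -0.9739925 ] [ 0.00358376 -0.00017723 -0.06386366] [ 0.54556937 -0.00159795  0.19229633] [-9.00087574e+01  1.67617669e-02  1.67750843e+02] 18.15 0.015591194798183336
```

View pics/s12.png

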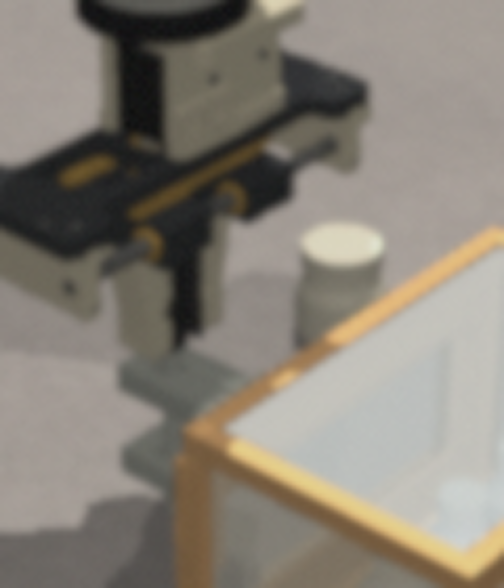

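View pics/t12.png

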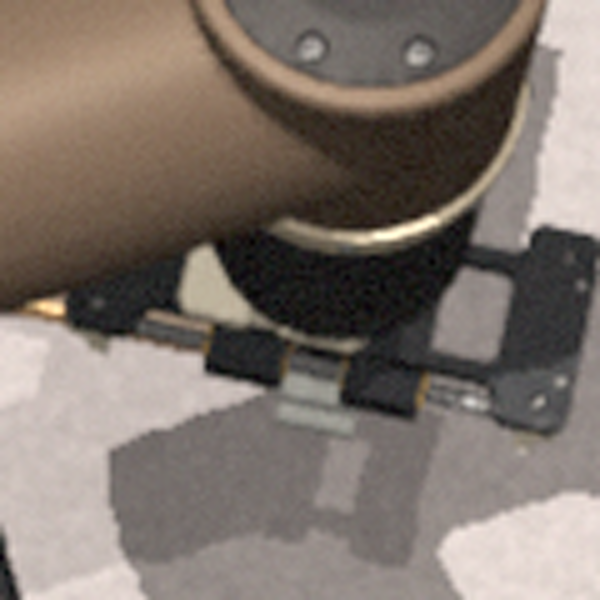

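View pics/scene12.png

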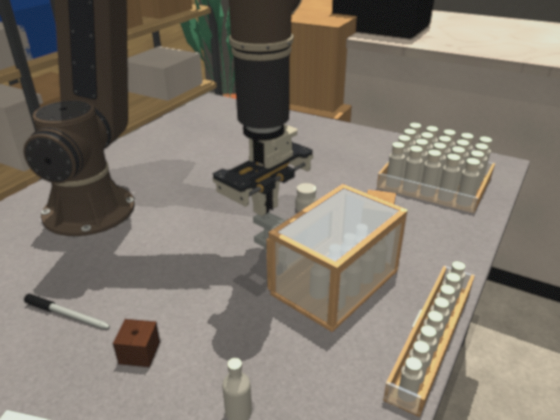

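```bash
python3 - <<'E'
from h import *
p=np.load('pics/scene12.npz')['p']; p=np.clip(p.astype(float)*1.8,0,255).astype(np.uint8); crop(p,245,190,285,250,10,'s12z.png')
for z in (.171,.16,.146,.13,.112,.098,.071):
    a=proj('scene',[.5456+.003,-.0016-.002,z]);print(z,a,(a-[245,190]+.5)*10)
E
```

```text
0.171 [265.10221983 212.22877229] [206.02219828 227.28772289]
0.16 [265.2202399  216.89071981] [207.20239902 273.90719812]
0.146 [265.36836614 222.74190038] [208.68366143 332.41900378]
0.13 [265.53486344 229.31876181] [210.34863443 398.1876181 ]
0.112 [265.71870874 236.58089188] [212.1870874  470.80891883]
0.098 [265.85922938 242.13164115] [213.59229378 526.31641152]
0.071 [266.12432138 252.60312266] [216.24321384 631.0312266 ]
```

View pics/s12z.png

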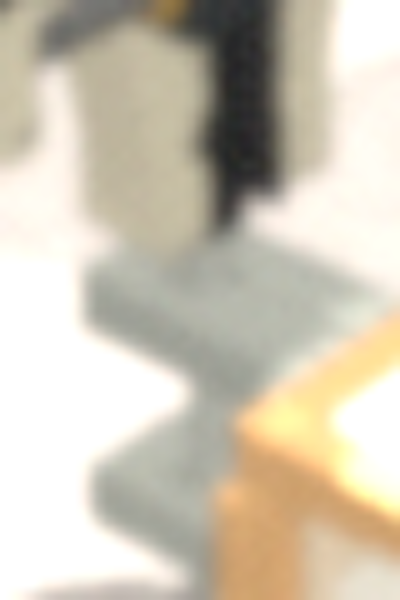

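```bash
python3 - <<'E'
from plant import r
s=r.get_state(); print(s['time_s'],s['tcp_pos'],s['contact_force']); print(r.close_job())
E
```

```text
18.25 [ 0.54558308 -0.00158276  0.19227124] [-0.86705156 -0.27936665 -1.3827441 ]
the job is handed in; nothing more can be done
None
```

I pushed the door shut, lifted the smaller pin out of its stand and threaded it down through the upper eye and the door's eye. I handed the job in at 18.25 s while still holding the pin upright.

**Door:** It first stuck at the catch (about 0.05 rad open) until I took the downward load off the tool. It then snapped over, and the top view after I backed off matched the fully shut position. During the stall the tool force reached about (-25, 12, 20) N. That is roughly 34 N in total, on the fingers.

**Pin at the end:**

| Check | Last value |
|---|---|
| Grip underside above the upper eye | about 12 mm |
| Tip below the underside of the door's eye | about 26 mm |
| Tool tilt from vertical | about 0.01° |
| Tool force | about 1–2 N |
| Finger opening | about 15.6 mm |

- **Tip not seen directly:** The tip was out of sight of both cameras. Its depth is worked out from the measured tool height and the pin's dimensions. It fits with the forces staying near zero as the pin passed the door's eye and with the shaft showing between the two eyes.
- **Camera disagreement:** The two cameras differed by about 4–5 mm in absolute position. The pin-to-eye offset agreed to about 1.5 mm, and I corrected it by about 4 mm above the eye.

**Other objects:** The larger look-alike pin fell over by itself early on and now lies on the table; I did not touch it. I never went near the jar, bottle or carton, and they looked in place in the last scene picture.

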